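# Free a seized display-stand knob and hang up the headband loupe

### The arm

A 6-joint arm with a two-finger parallel gripper is mounted at the origin on the work surface. World frame = base frame: x ahead of the robot, y to its left, z up, the work surface at z = 0. Lengths are in mm, angles in rad, forces in N, time in s.
With the tool pointing down it reaches from about 300 to 775 mm from the base axis. Payload 14.6 kg.
Tool frame: the origin (TCP) lies midway between the tips of the shut fingers; the grasp point (between the pads) lies 19 mm behind it (ctrl.tcp_to_grasp is the distance from the TCP to the grasp point, in mm); z points along the fingers, y is the direction in which the jaws open and shut (so a half turn about z gives the same grasp; the last joint's range is limited). The gripper opens to 94 mm and grips with 3 to 60 N. Pads are 16 mm wide; open, the fingers measure 119 mm over their backs; the gripper's body (75 mm by 177 mm) begins 78 mm behind the grasp point.
Start: joints at [1.08, 0.3, 1.521, -0, 1.321, -0.067], TCP at [226.171, 501.334, 205.446] pointing down, gripper open.
Joint ranges: [-3.03, 3.03], [-0.79, 2.21], [0.23, 2.52], [-1.04, 4.18], [0, 3.07], [-2.55, 2.55]. Speed limits (rad/s): [2.22, 2.22, 2.57, 3.14, 3.14, 3.14].

### API

Orientations are given as a unit quaternion [x, y, z, w].
In Python, from station import telemetry, imaging, workorder, ctrl gives the robot as it stands.
- The arm moves only by the tool carry_out, never from a script. Its argument "motion" is a list of rows, each a list of 5 numbers: the closure, from 0 (fully open) to 1 (shut), then the shift along the tool's x, y, z in units of 0.4 m (1.0 is 0.4 m), then the turn about the tool's z in units of 60 degrees (1.0 is 60 degrees). In form: [[jaw, x, y, z, turn], ...]. A call has 1 to 12 rows; each row is the pose to reach, as a shift and turn from the pose commanded when the call began, along the tool's axes at that moment; what a row does not reach only later rows make up. A row lasts 1/12 s, in which the tool goes at most 41.7 mm and 7.16 degrees, less where a joint would pass 70% of its speed; a pose out of reach is approached as far as the arm can. A call with a number of a shift or a turn outside -1 to 1 is refused whole. A call with a gripper value outside its range is refused whole. The fingers move at their own pace and stop on an object; "newtons" is the grip in N (left out, the last holds). Time passes only in rows, so rows that repeat a pose let the fingers close. It gives the time, the measured TCP pose, the force and the opening at its end, in the units of the state.
- telemetry.get_obs(): the state, without advancing time (a new reading comes with each control period).
- imaging.get_image(name): name is "scene" or "top" or "wrist"; returns the picture (384x512x3 uint8, red, green, blue); there is no depth.
- imaging.camera_model(name): a dict with "vfov" (degrees; the focal length in pixels is half the picture's height over the tangent of half this angle, whatever the lens; pixels are square), "cx", "cy" (the principal point, pixels), "R" (3x3) and "t" (3): a world point X has camera coordinates R X + t; the wrist camera has in their place "T_tool_cam" (4x4, takes a point from camera to tool coordinates, whose origin is the TCP and whose axes are the flange's). Camera axes: x right, y down, z forward; pixel columns grow to the right and rows downward; lengths in mm; the calibration is good to about 2 mm. A picture is of the moment at which its call begins: read the wrist's pose just before it. camera_model takes no time and is no camera call.
- workorder.job_done(): hands the job in, once; it reports no verdict.
The state is a dict: "t": time; "qpos": joint angles; "joint_velocities": joint speeds; "tau": joint torques, N m; "eef_pos": TCP position; "tool_rot": TCP orientation; "force": force on the tool from outside, world axes, zero at the start; "ft_torque": the same for the moment, N m; "width": opening from 0.0 (shut) to 1.0 (fully open).
Only numpy, scipy, OpenCV 4.12 (cv2) and the standard library are available. Lean on these libraries where they do the work, as an engineer would, in place of code of your own. Each camera call takes 0.05 s, during which the arm holds its last target.

### The job

The brass knob on the sloping front of the display stand has seized: rock it back and forth in small arcs, to both sides of where it stands, until it breaks free rather than forcing it, then turn it anticlockwise all the way open so that the keepers let go of the headband loupe's feet, leaving the headband standing there meanwhile. Then lift the headband loupe off the stand, hang it upright astride the horizontal bar of the rail, one leg on each side and between the posts, and let go without dropping it. Do not disturb the other things on the shelf.

Things in the scene. Friction and masses are not known exactly. Their poses are not given: they have to be found in the camera images.
- knob (a joint): Angle (rad) of the seized brass knob; about 0 at start, grows anticlockwise seen facing it, open stop at 1.3. At first held by springy stops (not to be forced) from about -0.28 and +0.28, 8 N m per rad. Swings beyond 0.19 to alternate sides (pause 0.2 s at each end) loosen it: after five in order -, +, -, +, - it is free and turns on to 1.3. Then needs 0.15 N m; stays where left.
- knob_grip (a point): On the knob's turning axis, in its upright grip bar; turns with it. z = turning axis, out of the stand's slope, 28 degrees from vertical, leaning to the stand's front; x along the grip bar (62 mm), y across it (14 mm). The bar rises 36 mm from a round base 52 mm across; this point is 22 mm above the base's face, 14 mm below the bar's end.
- stand: Wooden display stand, fixed; origin on the table, x from its sloping front (which faces the robot's left) to its back, z up. Plinth from x -30 to 85 mm, 200 mm wide, 70 mm high. At x 30 mm on it a steel housing 34 x 40 x 26 mm, whose two keepers reach sideways over the toes of the headband's feet; the knob draws them in 20 mm per rad; past 1.1 rad the feet are clear.
- band_grip (a point): Centre of the black grip block (24 along x, 30 along y, 40 mm tall) on the crown of the headband loupe, 129.5 mm above its soles, 20 mm above the arch's top face. x lies across the arch's 24 mm strip, z up; it stands on the plinth with x about as the stand's x.
- band_crown (a point): Middle of the underside of the headband loupe's crown, 25 mm below band_grip, 104.5 mm above the soles; the axes as for band_grip. This face rests on the bar when it hangs.
- bar_mid (a point): Middle of the hanging rail's horizontal steel bar, on its centre line, 140 mm above the table. x axis along the bar, z up. The bar is 16 mm thick, 200 mm long, with a 14 mm post under it 90 mm to each side of the middle, on a wooden foot 220 x 80 x 12 mm; fixed.
- coinbox: lacquered rosewood coin box, 120 x 170 x 67 mm; bystander. Origin at the centre of its underside.
- tray: silver-plated tray, 100 x 150 x 14 mm, with three coins; bystander. Origin at the centre of its underside.
- loupe: nickel loupe on a round-footed stand, 145 mm tall; bystander. Origin at the centre of its underside.
- capsules: stack of glass coin capsules, 52 mm across, 51 mm tall; bystander. Origin at the centre of its underside.
- slab: clear coin holder upright on a small wooden foot, 95 mm tall; bystander. Origin at the centre of its underside.
- band: The headband loupe: stiff aluminium arch in its y-z plane, 120 mm wide, 149.5 mm tall with its grip block, 0.16 kg; a lens disc outside each leg reaches to y = 93 mm either side. Rubber feet 40 x 33 x 8 mm with toes inward leave a 54 mm opening between them. Origin midway between its soles.
- rail: The whole hanging rail (see bar_mid); origin on the table under the bar's middle, x along the bar.
Not all that is in view belongs to the job. There is more than one size of the rail; the job needs the largest.

How it is judged (in metres and radians):
On the way, in this order (a step that is already met when the one before it is completed fails the run):
1. the knob has been rocked to the clockwise side (swing 1 of 5, more than 0.12 rad) (value of joint knob below -0.12 rad), for 0.02 s.
2. the knob has been rocked to the anticlockwise side (swing 2 of 5, more than 0.12 rad) (value of joint knob above 0.12 rad), for 0.02 s.
3. the knob has been rocked to the clockwise side (swing 3 of 5, more than 0.12 rad) (value of joint knob below -0.12 rad), for 0.02 s.
4. the knob has been rocked to the anticlockwise side (swing 4 of 5, more than 0.12 rad) (value of joint knob above 0.12 rad), for 0.02 s.
5. the knob has been rocked to the clockwise side (swing 5 of 5, more than 0.12 rad) (value of joint knob below -0.12 rad), for 0.02 s.
6. the knob has been rocked free and turned open (past 1.1 rad) with the headband still standing on the stand (value of joint knob above 1.1 rad and distance of band_grip from where it was at the start of the episode below 0.03 m), for 0.1 s.
7. the headband loupe is lifted clear of the stand, held by the fingers (height (world z) of band_grip above 0.23 m and contact force between the fingers and band above 0.3 N), for 0.1 s.
At the end, for the whole second after the job is handed in: The headband loupe hangs at rest on the rail's bar: its crown rests on the bar (crown underside 3 to 16 mm above the bar's centre line, within 25 mm sideways and within 70 mm of the bar's middle), tilted less than 0.3 rad, its strip across the bar within 0.5 rad; the knob is still open past 1.0 rad (z of band_crown in the frame of bar_mid between 0.003 and 0.016 m and y of band_crown in the frame of bar_mid between -0.025 and 0.025 m and x of band_crown in the frame of bar_mid between -0.07 and 0.07 m and angle between band_crown's own z axis and vertical below 0.3 rad and angle between the x axis of band_crown and the x axis of bar_mid, either way round below 0.5 rad and value of joint knob above 1 rad and linear speed of band below 0.05 m/s and contact force between band and rail above 0.3 N); the robot touches nothing.
It fails at once if the headband loupe is dropped (moving faster than 0.5 m/s out of the fingers) (contact force between the fingers and band below 0.05 N and linear speed of band above 0.5 m/s).
It fails at once if a bystander is moved by more than 30 mm (distance of any of coinbox, tray, loupe, capsules, slab from where it was at the start of the episode above 0.03 m).
It also fails if it takes over 61 s, if anything falls off the work surface, if the arm or the gripper's body presses on something with over 40 N, if the wrist force passes 120 N, or if a joint passes its speed limit or range.

## Working session

There is one attempt and no reset: what is moved stays moved. The work goes in short steps, Python scripts to look and compute and a tool call to move; the robot and the scene stay as the last step left them, time stands still between calls to the robot, and variables do not carry over. Pictures are saved under pics/ and viewed, and the job is handed in when it is done.

Besides the shell and the picture viewer there is one more tool, called after "Emit:" as name([rows], argument=value, ...), one row to a line, values as JSON. carry_out: Moves the arm, as the interface text tells. Its arguments: {"type":"object","properties":{"motion":{"type":"array","items":{"type":"array","items":{"type":"number"}}},"newtons":{"type":"number"}},"required":["motion"]}

```bash
mkdir -p pics; ls; python3 - <<'E'
from station import telemetry, imaging, workorder, ctrl
import cv2
o=telemetry.get_obs()
for k,v in o.items(): print(k,v)
print(ctrl.tcp_to_grasp)
for n in("scene","top","wrist"):
    print(n,imaging.camera_model(n))
    cv2.imwrite(f"pics/{n}0.png",imaging.get_image(n)[:,:,::-1])
E
```

```text
pics
t 0.0
qpos [ 1.08042823e+00  3.00460157e-01  1.52157159e+00  2.46792743e-05
  1.32071379e+00 -6.65999897e-02]
joint_velocities [ 8.34270017e-04 -5.37226139e-04  6.07272506e-04  9.43406947e-05
  1.12300283e-03 -9.71251641e-04]
tau [ 6.61673166e-04 -5.31818032e+01 -3.52738237e+01  7.08974758e-02
  2.44608312e-02 -1.24627986e-04]
eef_pos [226.03194604 501.11985151 204.8963551 ]
tool_rot [ 2.10305148e-01  9.77635623e-01 -5.50944084e-04 -1.69955496e-04]
force [ 0.40301691  1.52019323 -1.69704642]
ft_torque [ 0.00337854 -0.00122646  0.02010524]
width 0.9971273741199248
18.8
scene {'vfov': 50.033896266940204, 'cx': 254.42219189405975, 'cy': 192.97449711501363, 'R': array([[ 0.40966089,  0.91212841, -0.01413234],
       [ 0.77812   , -0.35747625, -0.51646878],
       [-0.47613782,  0.2005804 , -0.85618939]]), 't': array([-216.85629072, -387.96810518, 1691.37169239])}
top {'vfov': 44.34685295725992, 'cx': 255.21542548133863, 'cy': 191.16708732684748, 'R': array([[ 0.01475254, -0.99983026, -0.01103738],
       [-0.99906028, -0.01428946, -0.04091895],
       [ 0.04075429,  0.01163066, -0.9991015 ]]), 't': array([  -5.73069441,  587.07993573, 1510.50681687])}
wrist {'vfov': 60.28552256493204, 'cx': 250.0957228584553, 'cy': 192.33095704612506, 'T_tool_cam': array([[ 1.16197350e-03, -9.67775446e-01, -2.51812105e-01,
         7.21521412e+01],
       [ 9.99998948e-01,  1.34309450e-03, -5.47398645e-04,
        -1.42299761e+00],
       [ 8.67966422e-04, -2.51811204e-01,  9.67775989e-01,
        -1.79719003e+02],
       [ 0.00000000e+00,  0.00000000e+00,  0.00000000e+00,
         1.00000000e+00]])}
```

View pics/scene0.png

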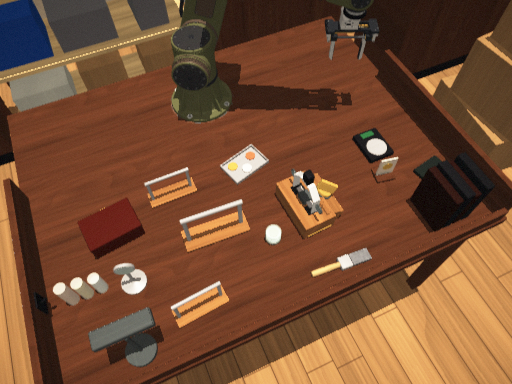

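View pics/top0.png

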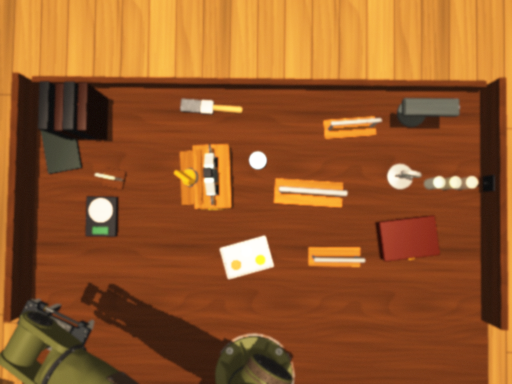

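View pics/wrist0.png

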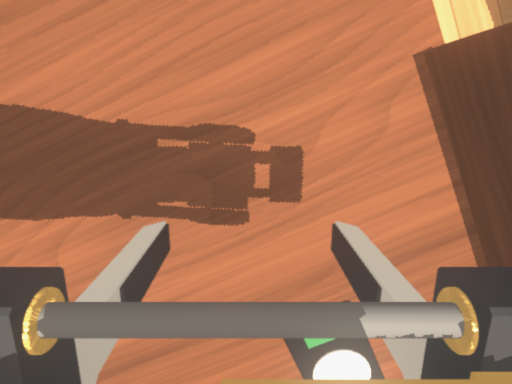

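The rail candidates in the top view are at (350,127), (310,192) and (336,257). The middle one, about 70 px long, is clearly the largest. I'll enlarge the stand and rails to confirm.

```bash
cat > h.py <<'E'
from station import telemetry, imaging, workorder, ctrl
import cv2, numpy as np
from scipy.spatial.transform import Rotation as Rot
def cam(n,obs=None):
    m=imaging.camera_model(n); f=192/np.tan(np.radians(m['vfov'])/2)
    if n=='wrist':
        o=obs; T=np.eye(4);T[:3,:3]=Rot.from_quat(o['tool_rot']).as_matrix();T[:3,3]=o['eef_pos']
        W=np.linalg.inv(T@m['T_tool_cam']); R,t=W[:3,:3],W[:3,3]
    else: R,t=np.array(m['R']),np.array(m['t'])
    return f,m['cx'],m['cy'],R,t
def ray(c,uv):
    f,cx,cy,R,t=c; d=R.T@np.array([(uv[0]-cx)/f,(uv[1]-cy)/f,1]); return -R.T@t,d/np.linalg.norm(d)
def onz(c,uv,z):
    p,d=ray(c,uv); return p+d*(z-p[2])/d[2]
def proj(c,X):
    f,cx,cy,R,t=c; q=R@np.array(X)+t; return np.array([cx+f*q[0]/q[2],cy+f*q[1]/q[2]])
def tri(c1,u1,c2,u2):
    p,d=ray(c1,u1);q,e=ray(c2,u2)
    s=np.linalg.lstsq(np.array([d,-e]).T,q-p,rcond=None)[0]
    a,b=p+d*s[0],q+e*s[1]; return (a+b)/2,np.linalg.norm(a-b)
E
python3 - <<'E'
import cv2
t=cv2.imread('pics/top0.png');s=cv2.imread('pics/scene0.png')
f=lambda im,x,y,w,h,k:cv2.resize(im[y:y+h,x:x+w],None,fx=k,fy=k,interpolation=cv2.INTER_CUBIC)
cv2.imwrite('pics/c1.png',f(t,170,130,70,90,6))
cv2.imwrite('pics/c2.png',f(s,265,155,85,90,6))
cv2.imwrite('pics/c3.png',f(t,260,105,130,170,3.5))
cv2.imwrite('pics/c4.png',f(s,135,155,125,180,3.3))
E
```

```text
(no output)
```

View pics/c1.png

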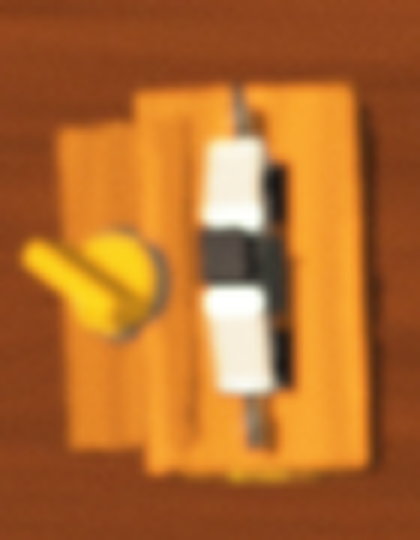

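View pics/c2.png

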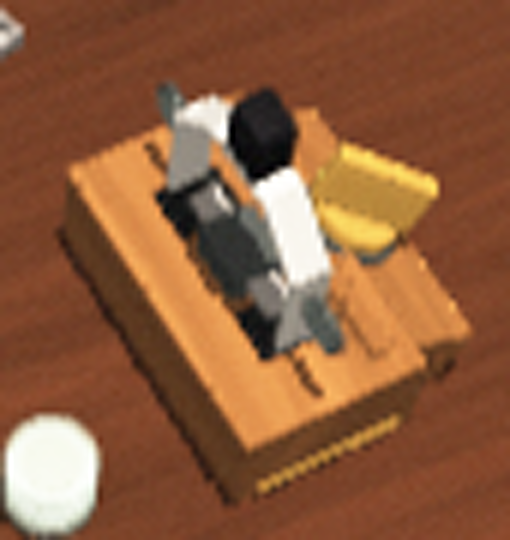

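View pics/c3.png

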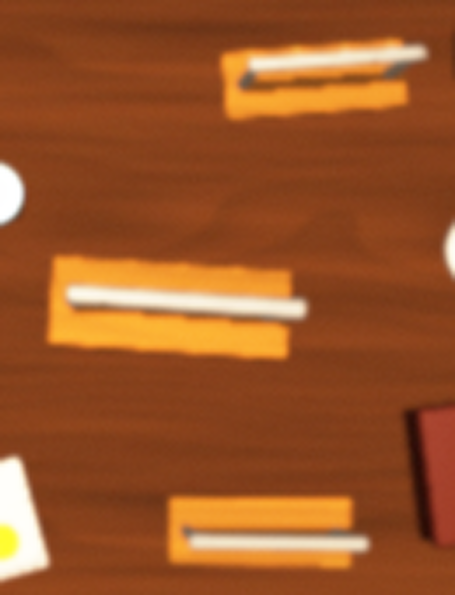

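View pics/c4.png

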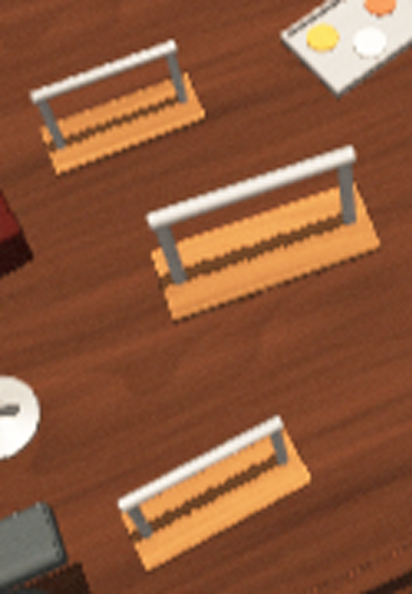

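```bash
python3 - <<'E'
from h import *
c=cam('top');s=cam('scene')
r=lambda x:np.round(x,1)
P=[onz(c,(170+u/6,130+v/6),70) for u,v in[(135,92),(355,85),(370,468),(148,472)]]
for p in P: print('plinth',r(p))
print('mean',r(np.mean(P,0)), 'yaw(front->back)',np.arctan2(*( (P[1]+P[2]-P[0]-P[3])[[1,0]])))
print('bar ends tri',[ (r(a),round(b,1)) for a,b in [tri(c,(260+68/3.5,105+293/3.5),s,(135+352/3.3,155+155/3.3)), tri(c,(260+305/3.5,105+308/3.5),s,(135+152/3.3,155+217/3.3))]])
print('bar z140',[r(onz(c,(260+u/3.5,105+v/3.5),146)) for u,v in[(68,293),(305,308)]])
print('grip top', tri(c,(170+226/6,130+255/6),s,(265+263/6,155+110/6)))
print('knob bar ends', tri(c,(170+35/6,130+248/6),s,(265+437/6,155+185/6)), tri(c,(170+120/6,130+318/6),s,(265+345/6,155+150/6)))
E
```

```text
plinth [725.3 200.2  70. ]
plinth [730.5  85.6  70. ]
plinth [531.4  74.5  70. ]
plinth [527.6 189.5  70. ]
mean [628.7 137.5  70. ] yaw(front->back) -1.5318900468715955
bar ends tri [(array([590.8, -69.9, 132.9]), np.float64(1.4)), (array([ 581. , -266. ,  146.6]), np.float64(6.2))]
bar z140 [array([589.9, -70. , 146. ]), array([ 580.1, -269.1,  146. ])]
grip top (array([629.71671596, 135.60703937, 217.43857855]), np.float64(2.53352324209208))
knob bar ends (array([642.71955342, 249.50156873,  89.71127347]), np.float64(5.273787961978263)) (array([607.88531711, 205.66503926, 104.25922071]), np.float64(11.345665590079257))
```

```bash
cat >> h.py <<'E'
def yaw(o):
    R=Rot.from_quat(o['tool_rot']).as_matrix(); return np.degrees(np.arctan2(R[1,1],R[0,1]))
def plan(xyz,jaw=None,base=None):
    """shift (0.4 m units) & turn (60deg units). jaw: world yaw of tool y"""
    o=telemetry.get_obs(); R=Rot.from_quat(o['tool_rot']).as_matrix()
    d=R.T@(np.array(xyz)-o['eef_pos'])/400
    a=0 if jaw is None else -((jaw-yaw(o)+180)%360-180)
    print('t',round(o['t'],2),'pos',np.round(o['eef_pos'],1),'yaw',round(yaw(o),2),'q6',round(o['qpos'][5],2),'shift',np.round(d,4),'turn',round(a/60,4), 'F',np.round(o['force'],1),'M',np.round(o['ft_torque'],2),'w',round(o['width'],3))
E
python3 - <<'E'
from h import *
plan((625,228,265),-39)
E
```

```text
t 0.15 pos [226.1 501.2 205. ] yaw 65.72 q6 -0.07 shift [-1.1899 -0.2125 -0.1498] turn 1.7453 F [ 0.  -0.8  0.1] M [ 0.03 -0.01  0.02] w 0.997
```

Emit:
carry_out([
  [0, -0.08, -0.014, -0.02, 0.11],
  [0, -0.16, -0.028, -0.04, 0.22],
  [0, -0.24, -0.042, -0.06, 0.33],
  [0, -0.32, -0.056, -0.08, 0.44],
  [0, -0.4, -0.07, -0.1, 0.55],
  [0, -0.48, -0.084, -0.12, 0.66],
  [0, -0.56, -0.1, -0.14, 0.77],
  [0, -0.6, -0.106, -0.15, 0.87],
  [0, -0.6, -0.106, -0.15, 0.87],
])

```text
t: 0.9
eef_pos: [429.9, 362.2, 265.9]
tool_rot: [0.623, 0.783, 0.0, 0.0]
force: [-0.1, -0.0, -1.4]
width: 1.002
```

```bash
python3 - <<'E'
from h import *
plan((625,228,265),-39)
E
```

```text
t 0.9 pos [429.9 362.2 265.9] yaw 12.99 q6 0.41 shift [-0.4365  0.3998  0.0027] turn 0.8665 F [-0.1 -0.  -1.4] M [-0.05  0.04  0.01] w 1.002
```

Emit:
carry_out([
  [0, -0.07, 0.06, 0, 0.11],
  [0, -0.14, 0.12, 0, 0.22],
  [0, -0.2, 0.18, 0, 0.33],
  [0, -0.27, 0.24, 0, 0.44],
  [0, -0.33, 0.3, 0, 0.55],
  [0, -0.39, 0.36, 0, 0.66],
  [0, -0.436, 0.4, 0.003, 0.77],
  [0, -0.436, 0.4, 0.003, 0.866],
  [0, -0.436, 0.4, 0.003, 0.866],
  [0, -0.436, 0.4, 0.003, 0.866],
])

```text
t: 1.73
eef_pos: [623.3, 232.5, 263.7]
tool_rot: [0.899, 0.437, -0.0, -0.0]
force: [0.0, -0.0, -1.2]
width: 1.001
```

```bash
python3 - <<'E'
from h import *
o=telemetry.get_obs(); print(o['eef_pos'],o['tool_rot'],yaw(o))
im=imaging.get_image('wrist')[:,:,::-1]; cv2.imwrite('pics/w1raw.png',im)
cv2.imwrite('pics/w1.png',cv2.resize(im,None,fx=1.5,fy=1.5))
import json; json.dump({k:np.array(o[k]).tolist() for k in('eef_pos','tool_rot')},open('w1.json','w'))
E
```

```text
[623.27140857 232.5460747  263.72286172] [ 8.99342872e-01  4.37243831e-01 -4.48909239e-04 -1.70303786e-04] -38.14368971652831
```

View pics/w1.png

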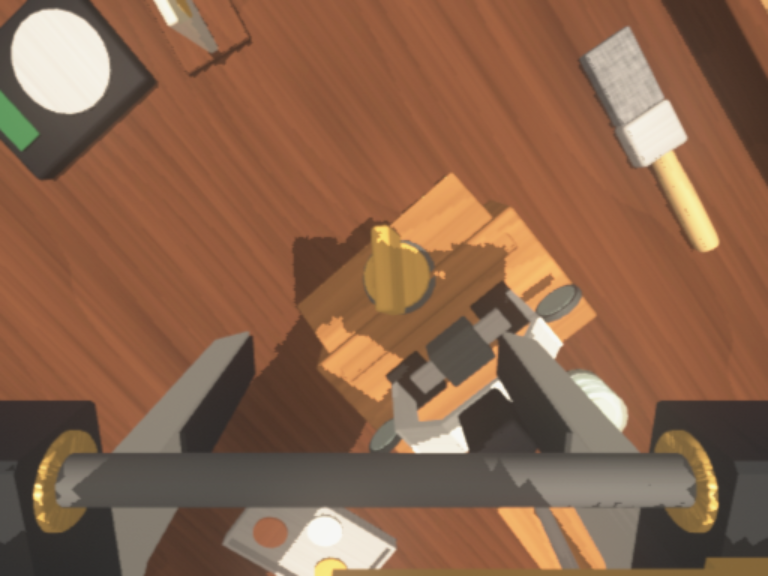

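```bash
python3 - <<'E'
import cv2
im=cv2.imread('pics/w1raw.png')
cv2.imwrite('pics/c5.png',cv2.resize(im[135:235,210:330],None,fx=6,fy=6,interpolation=cv2.INTER_CUBIC))
E
```

```text
(no output)
```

View pics/c5.png

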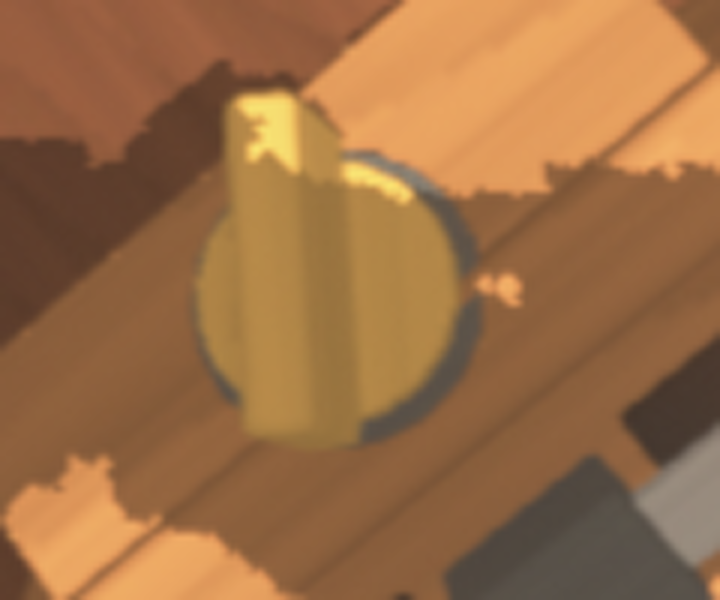

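```bash
cat > kn.py <<'E'
from h import *
import json
from scipy.optimize import least_squares
psi=-1.532
def frame(phi0,psi=psi):
    f=np.array([-np.cos(psi),-np.sin(psi),0]); t=np.radians(28)
    z=f*np.sin(t)+np.array([0,0,1])*np.cos(t)
    l=np.cross(z,[0,0,1]); l/=np.linalg.norm(l)   # lateral, horizontal
    x=l*np.cos(phi0)+np.cross(z,l)*np.sin(phi0)
    return x,np.cross(z,x),z
E
python3 - <<'E'
from kn import *
o=json.load(open('w1.json')); c=cam('wrist',o)
px=lambda u,v:(210+u/6,135+v/6)
cor=[(228,97),(296,93),(314,433),(245,430)]
disc=(328,296)
def res(p):
    P=p[:3];x,y,z=frame(p[3])
    r=[]
    T=P+14*z
    C=[T-31*x-7*y,T-31*x+7*y,T+31*x+7*y,T+31*x-7*y]
    q=[proj(c,k) for k in C]
    o=[0,1,2,3]
    if ORD: q=[proj(c,k) for k in (T-31*x+7*y,T-31*x-7*y,T+31*x-7*y,T+31*x+7*y)]
    for a,b in zip(q,cor): r+=list(a-px(*b))
    r+=list(proj(c,P-22*z)-px(*disc))
    return np.array(r)
for ORD in(0,1):
  for g in np.arange(0,6.28,.8):
    s=least_squares(res,[625,230,95,g])
    if s.cost<30: print(ORD,np.round(s.x[:3],1),s.x[3]%6.283,s.cost,np.round(s.fun,1)); b=s.x
x,y,z=frame(b[3]); print('x',x,'y',y,'z',z, 'yaws',np.degrees(np.arctan2(x[1],x[0])),np.degrees(np.arctan2(y[1],y[0])))
ct,cs=cam('top'),cam('scene')
for n,cc in(('top',ct),('scene',cs)): print(n,[np.round(proj(cc,b[:3]+14*z+k*31*x),1) for k in(-1,1)])
# band block, plinth in wrist
E
```

```text
0 [625.9 218.   79.3] 4.11593171820662 1.7681780798840165 [-0.1  0.6  0.7 -0.2  0.5 -0.6 -0.5  0.9 -0.7 -0.7]
0 [625.9 218.   79.3] 4.115931715855302 1.7681780798837805 [-0.1  0.6  0.7 -0.2  0.5 -0.6 -0.5  0.9 -0.7 -0.7]
0 [625.9 218.   79.3] 4.1159317165685545 1.7681780798839333 [-0.1  0.6  0.7 -0.2  0.5 -0.6 -0.5  0.9 -0.7 -0.7]
0 [625.9 218.   79.3] 4.115931709521027 1.7681780798843811 [-0.1  0.6  0.7 -0.2  0.5 -0.6 -0.5  0.9 -0.7 -0.7]
0 [625.9 218.   79.3] 4.115931717178535 1.7681780798841171 [-0.1  0.6  0.7 -0.2  0.5 -0.6 -0.5  0.9 -0.7 -0.7]
x [-0.5329591  -0.75172708  0.38840829] y [ 0.84594505 -0.46350235  0.26370921] z [-0.0182092   0.46911829  0.88294759] yaws -125.33585963335436 -28.71880647065815
top [array([176.2, 171.4]), array([189.8, 181.8])]
scene [array([336. , 187.6]), array([319.7, 181. ])]
```

```bash
python3 - <<'E'
from kn import *
o=json.load(open('w1.json')); c=cam('wrist',o);s=cam('scene')
im=cv2.imread('pics/scene0.png')[170:205,305:350]
cv2.imwrite('pics/c6.png',cv2.resize(im,None,fx=16,fy=16,interpolation=cv2.INTER_CUBIC))
E
```

```text
(no output)
```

View pics/c6.png

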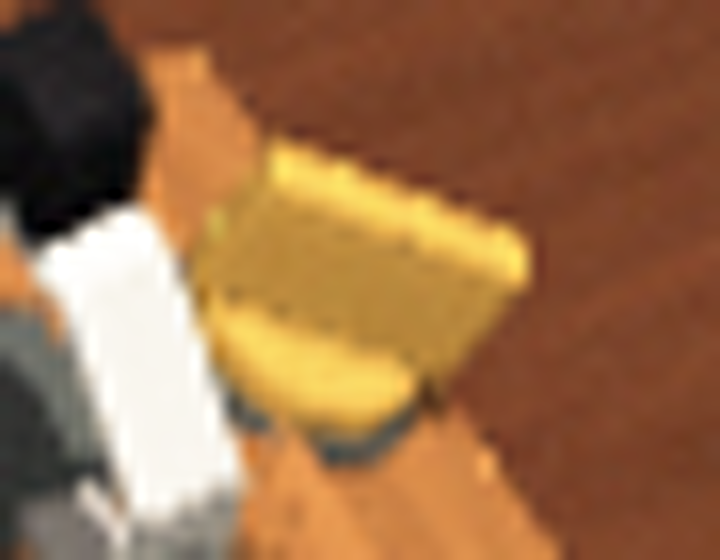

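```bash
python3 - <<'E'
from kn import *
o=json.load(open('w1.json')); c=cam('wrist',o);s=cam('scene');t=cam('top')
px=lambda u,v:(210+u/6,135+v/6)
A=tri(c,px(262,95),s,(337.6,186.2));B=tri(c,px(280,432),s,(322.2,180.3))
print(A,B); d=A[0]-B[0]; print(np.linalg.norm(d),np.degrees(np.arctan2(d[1],d[0])))
z=frame(0)[2]; print('P',(A[0]+B[0])/2-14*z)
# block corners in wrist at z=219.5: full-res px
for uv in [(490/1.5,415/1.5)]: print(onz(c,uv,219.5))
im=cv2.imread('pics/w1raw.png')[170:310,230:410]
cv2.imwrite('pics/c7.png',cv2.resize(im,None,fx=4.2,fy=4.2,interpolation=cv2.INTER_CUBIC))
E
```

```text
(array([643.68615732, 249.99340991,  89.87752239]), np.float64(2.1746114746551135)) (array([613.01801283, 204.90041871, 113.56191995]), np.float64(4.543141927860059))
59.45471915110197 55.780031584262964
P [628.60701392 220.8792582   89.35845487]
[637.28668463 155.3783917  219.5       ]
```

View pics/c7.png

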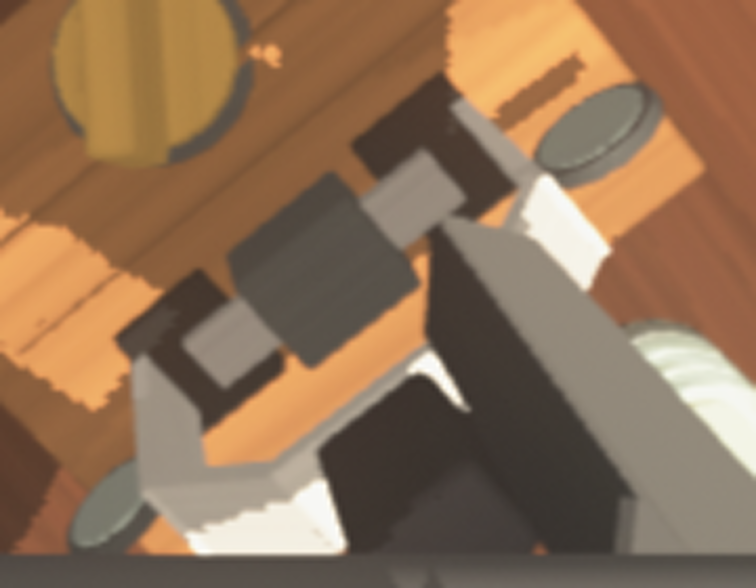

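```bash
python3 - <<'E'
from kn import *
p0=4.10
P=np.array([628,220.5,87]); blk=np.array([645,148.5])
for d in (-.3,-.24,-.12,0,.12,.24,.3,.5,.7,.9,1.1,1.2,1.3,1.34):
    x,y,z=frame(p0+d)
    a=np.degrees(np.arctan2(-x[0]*-1,-x[1]*-1)) 
    jx=np.degrees(np.arctan2(x[1],x[0]))+90; jy=np.degrees(np.arctan2(y[1],y[0])); j=(jx+jy)/2
    n=np.array([np.sin(np.radians(j)),-np.cos(np.radians(j))]) # horizontal bar dir (toward plinth)
    C=P-8*x
    clr=(blk-C[:2])@n-37.5
    blk2=np.array([613,148.5]); clr2=(blk2-C[:2])@n-37.5
    print(d,'jaw',np.round([jx,jy,j],1),'off8',np.round(C-P,1),'clr',round(clr,1),round(clr2,1))
E
```

```text
-0.3 jaw [-53.4 -46.6 -50. ] off8 [ 6.2  4.6 -2.3] clr 3.4 27.9
-0.24 jaw [-50.1 -43.1 -46.6] off8 [ 5.8  4.9 -2.5] clr 7.2 30.5
-0.12 jaw [-43.3 -36.2 -39.8] off8 [ 5.1  5.5 -2.8] clr 14.5 34.9
0 jaw [-36.3 -29.6 -32.9] off8 [ 4.4  6.  -3.1] clr 21.1 38.5
0.12 jaw [-29.1 -23.1 -26.1] off8 [ 3.5  6.4 -3.3] clr 27.0 41.0
0.24 jaw [-21.6 -16.8 -19.2] off8 [ 2.7  6.7 -3.5] clr 32.1 42.6
0.3 jaw [-17.9 -13.7 -15.8] off8 [ 2.2  6.8 -3.6] clr 34.3 43.0
0.5 jaw [-5.1 -3.5 -4.3] off8 [ 0.6  7.  -3.7] clr 40.1 42.5
0.7 jaw [7.9 6.7 7.3] off8 [-1.   7.  -3.7] clr 43.1 39.1
0.9 jaw [20.7 16.9 18.8] off8 [-2.5  6.7 -3.6] clr 43.3 33.0
1.1 jaw [33.2 27.3 30.3] off8 [-4.   6.1 -3.3] clr 40.5 24.4
1.2 jaw [39.3 32.7 36. ] off8 [-4.7  5.7 -3.1] clr 38.1 19.3
1.3 jaw [45.2 38.2 41.7] off8 [-5.3  5.3 -2.9] clr 35.0 13.8
1.34 jaw [47.5 40.4 43.9] off8 [-5.5  5.1 -2.8] clr 33.6 11.4
```

```bash
python3 - <<'E'
from h import *
plan((600,310,190),-33)
E
```

```text
t 1.78 pos [623.1 232.8 264.1] yaw -38.11 q6 0.97 shift [ 0.1163 -0.1646  0.1852] turn -0.0851 F [0.3 0.1 0.8] M [-0.03  0.1  -0.03] w 0.999
```

Emit:
carry_out([
  [0, 0.04, -0.055, 0.06, -0.03],
  [0, 0.08, -0.11, 0.12, -0.06],
  [0, 0.116, -0.165, 0.185, -0.085],
  [0, 0.116, -0.165, 0.185, -0.085],
  [0, 0.116, -0.165, 0.185, -0.085],
  [0.2, 0.116, -0.165, 0.185, -0.085],
])

```text
t: 2.28
eef_pos: [600.9, 309.5, 191.5]
tool_rot: [0.88, 0.476, 0.001, 0.0]
force: [-0.1, 0.6, 0.1]
width: 0.962
```

```bash
python3 - <<'E'
from h import *
o=telemetry.get_obs(); print(o['eef_pos'],yaw(o))
im=imaging.get_image('wrist')[:,:,::-1]; cv2.imwrite('pics/w2raw.png',im)
cv2.imwrite('pics/w2.png',cv2.resize(im,None,fx=1.5,fy=1.5))
import json; json.dump({k:np.array(o[k]).tolist() for k in('eef_pos','tool_rot')},open('w2.json','w'))
print(proj(cam('wrist',o),(628,220.5,87)))
E
```

```text
[600.93029877 309.53924205 191.45805606] -33.19431870817784
[325.30188762 251.89469931]
```

View pics/w2.png

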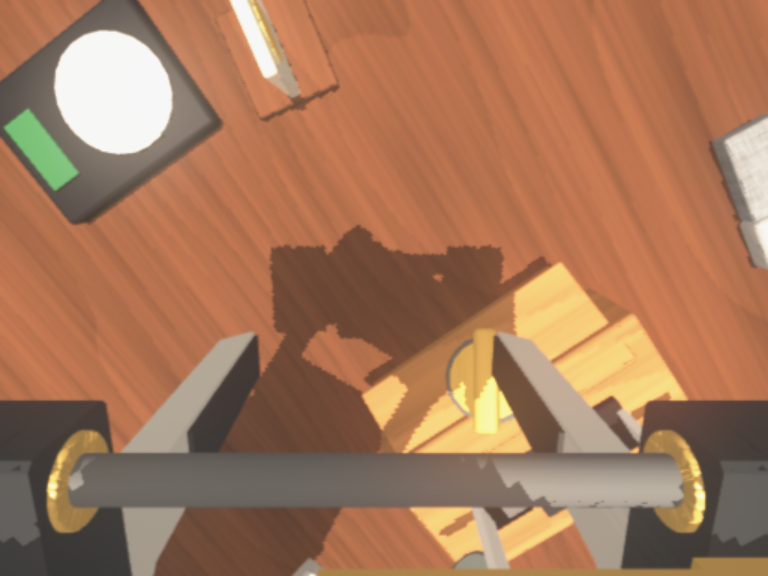

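```bash
python3 - <<'E'
import cv2
im=cv2.imread('pics/w2raw.png')[205:305,270:380]
cv2.imwrite('pics/c8.png',cv2.resize(im,None,fx=6,fy=6,interpolation=cv2.INTER_CUBIC))
E
```

```text
(no output)
```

View pics/c8.png

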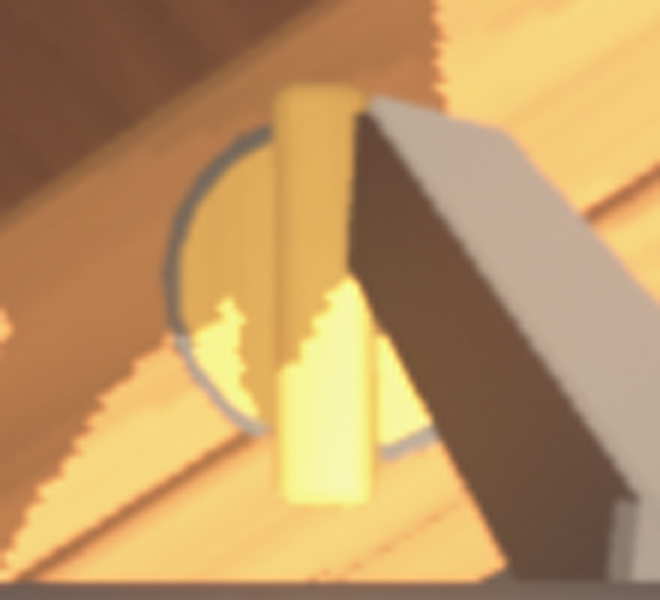

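```bash
python3 - <<'E'
from kn import *
c1=cam('wrist',json.load(open('w1.json')));c2=cam('wrist',json.load(open('w2.json')))
a=lambda u,v:(210+u/6,135+v/6); b=lambda u,v:(270+u/6,205+v/6)
A=tri(c1,a(262,95),c2,b(316,88));B=tri(c1,a(280,432),c2,b(326,503))
print(A,B); d=B[0]-A[0]; print(np.linalg.norm(d),np.degrees(np.arctan2(d[1],d[0]))+90)
for psi in(-1.50,-1.532,-1.56):
    x,y,z=frame(0,psi); u=d/np.linalg.norm(d); l=x
    print(psi,'P',(A[0]+B[0])/2-14*z,'phi',np.arctan2(u@np.cross(z,l),u@l)%6.283,'u.z',u@z)
E
```

```text
(array([642.0667756 , 248.81426856,  85.53160209]), np.float64(0.5186588909618849)) (array([610.6924062 , 203.38988792, 111.88408352]), np.float64(0.39188432714739796))
61.17334950721086 -34.63262386445558
-1.5 P [626.84451836 219.54594082  86.3465765 ] phi 4.111995191132211 u.z 0.0496579043471701
-1.532 P [626.63451975 219.53442213  86.3465765 ] phi 4.139680016417874 u.z 0.04135386425315629
-1.56 P [626.45054948 219.52985941  86.3465765 ] phi 4.163981009266571 u.z 0.03437228761067246
```

```bash
python3 - <<'E'
from h import *
plan((631,228,150),-32)
E
```

```text
t 2.33 pos [601.4 309.1 191.9] yaw -33.27 q6 1.0 shift [-0.1291  0.173   0.1047] turn -0.0212 F [0.5 0.6 0.6] M [-0.05  0.08  0.05] w 0.919
```

Emit:
carry_out([
  [0.55, -0.04, 0.055, 0.02, -0.02],
  [0.55, -0.08, 0.11, 0.06, -0.02],
  [0.55, -0.129, 0.173, 0.105, -0.021],
  [0.55, -0.129, 0.173, 0.105, -0.021],
  [0.55, -0.129, 0.173, 0.105, -0.021],
  [0.55, -0.129, 0.173, 0.105, -0.021],
], newtons=30)

```text
t: 2.83
eef_pos: [631.0, 227.9, 149.8]
tool_rot: [0.875, 0.484, 0.001, 0.0]
force: [-0.4, -0.3, 0.3]
width: 0.5
```

```bash
python3 - <<'E'
from h import *
plan((631,228,84),-32)
im=imaging.get_image('wrist')[:,:,::-1]; 
cv2.imwrite('pics/w3.png',cv2.resize(im,None,fx=1.5,fy=1.5))
E
```

```text
t 2.83 pos [631.  227.9 149.8] yaw -32.11 q6 0.85 shift [-0.0002 -0.0003  0.1645] turn -0.0019 F [-0.4 -0.3  0.3] M [-0.08  0.14 -0.03] w 0.5
```

View pics/w3.png

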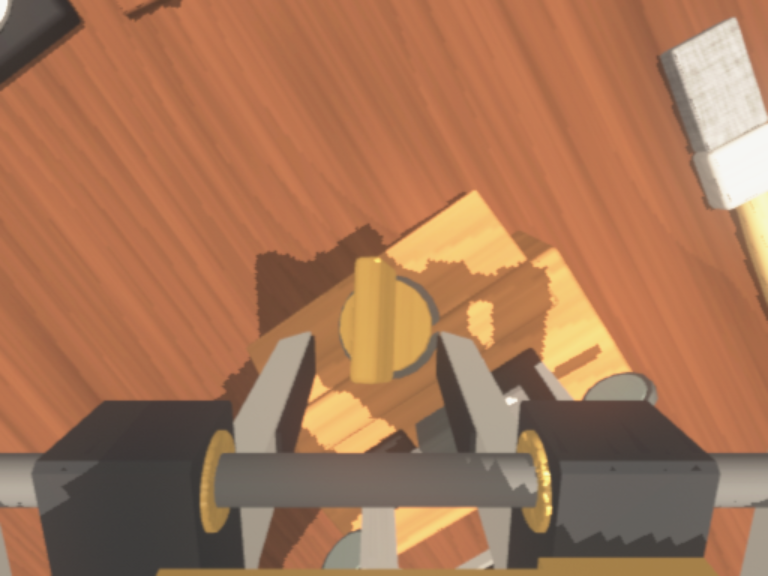

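Emit:
carry_out([
  [0.55, 0, 0, 0.05, 0],
  [0.55, 0, 0, 0.1, 0],
  [0.55, 0, 0, 0.14, 0],
  [0.55, 0, 0, 0.164, 0],
  [0.55, 0, 0, 0.164, 0],
  [0.55, 0, 0, 0.164, 0],
])

```text
t: 3.38
eef_pos: [630.6, 228.7, 83.5]
tool_rot: [0.875, 0.485, 0.0, 0.0]
force: [0.1, 0.1, 0.4]
width: 0.448
```

```bash
python3 - <<'E'
from h import *
plan((631,228,84),-32)
im=imaging.get_image('wrist')[:,:,::-1]; 
cv2.imwrite('pics/w4.png',cv2.resize(im,None,fx=1.5,fy=1.5))
E
```

```text
t 3.38 pos [630.6 228.7  83.5] yaw -32.04 q6 0.85 shift [-0.0009  0.0018 -0.0013] turn -0.0006 F [0.1 0.1 0.4] M [-0.05  0.09 -0.02] w 0.448
```

View pics/w4.png

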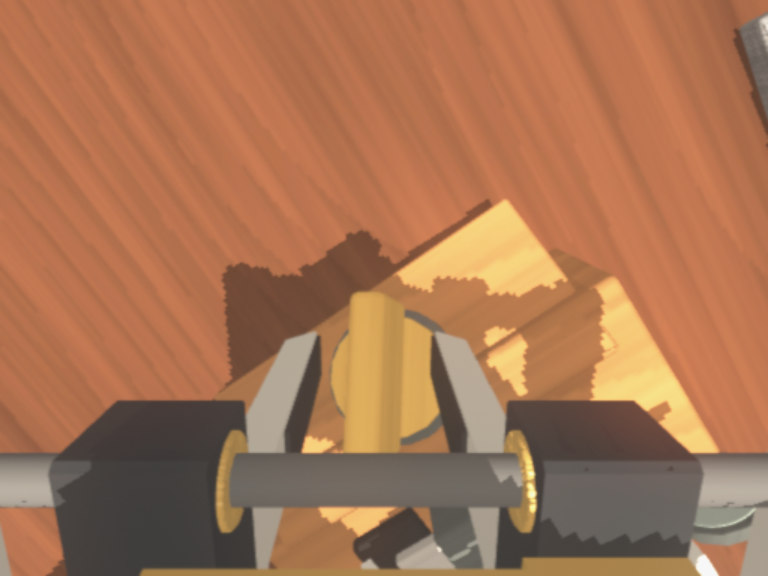

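Emit:
carry_out([
  [1, 0, 0, 0, 0],
  [1, 0, 0, 0, 0],
  [1, 0, 0, 0, 0],
  [1, 0, 0, 0, 0],
  [1, 0, 0, 0, 0],
  [1, 0, 0, 0, 0],
  [1, 0, 0, 0, 0],
], newtons=30)

```text
t: 4.02
eef_pos: [629.1, 229.2, 83.1]
tool_rot: [0.875, 0.485, -0.001, -0.001]
force: [-12.3, 4.4, 6.2]
width: 0.184
```

```bash
python3 - <<'E'
from h import *
plan((631,228,84),-32)
im=imaging.get_image('wrist')[:,:,::-1]; 
cv2.imwrite('pics/w5.png',cv2.resize(im,None,fx=1.5,fy=1.5))
E
```

```text
t 4.02 pos [629.1 229.2  83.1] yaw -32.04 q6 0.85 shift [-0.0001  0.0057 -0.0022] turn -0.0006 F [-12.3   4.4   6.2] M [0.7  2.24 0.01] w 0.184
```

View pics/w5.png

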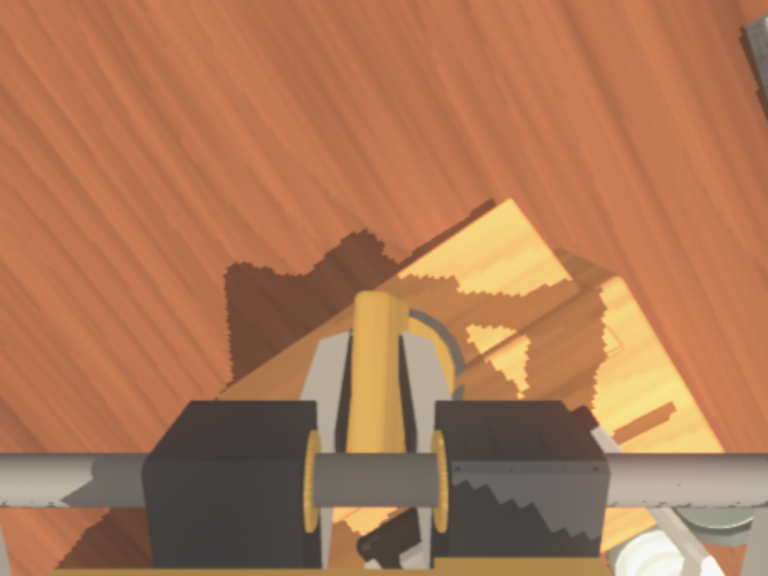

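Emit:
carry_out([
  [1, 0, -0.005, 0, 0],
  [1, 0, -0.004, 0, 0.06],
  [1, 0, -0.002, 0, 0.12],
  [1, 0, -0.001, 0, 0.18],
  [1, 0, 0, 0, 0.255],
  [1, 0, 0, 0, 0.255],
  [1, 0, 0, 0, 0.255],
  [1, 0, 0, 0, 0.255],
])

```text
t: 4.73
eef_pos: [630.8, 229.5, 83.1]
tool_rot: [0.931, 0.364, 0.001, -0.001]
force: [1.0, 2.3, 6.6]
width: 0.196
```

```bash
python3 - <<'E'
from h import *
plan((631,228,84),-32)
im=imaging.get_image('wrist')[:,:,::-1]; 
cv2.imwrite('pics/w6.png',cv2.resize(im,None,fx=1.5,fy=1.5))
im=imaging.get_image('scene')[:,:,::-1]; 
cv2.imwrite('pics/s6.png',cv2.resize(im[155:245,265:350],None,fx=6,fy=6))
E
```

```text
t 4.73 pos [630.8 229.5  83.1] yaw -47.32 q6 1.12 shift [-0.0022  0.0032 -0.0024] turn -0.2553 F [1.  2.3 6.6] M [ 0.32 -0.43  0.51] w 0.196
```

View pics/w6.png

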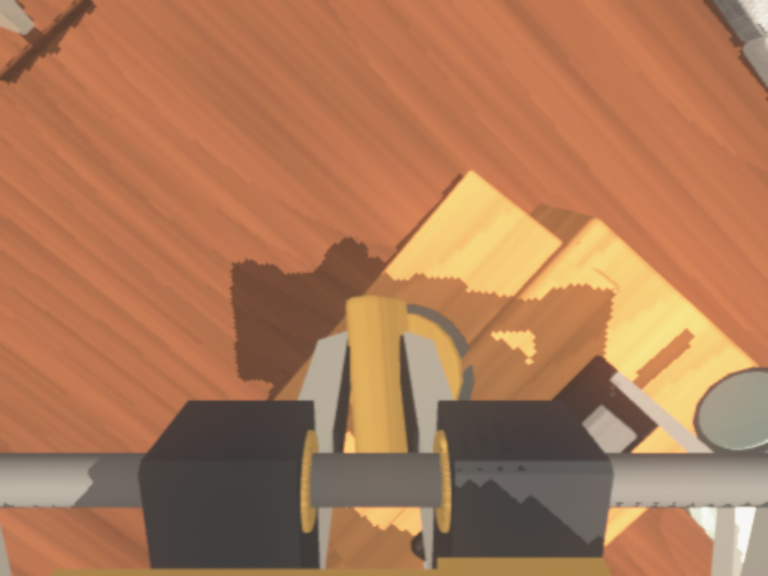

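View pics/s6.png

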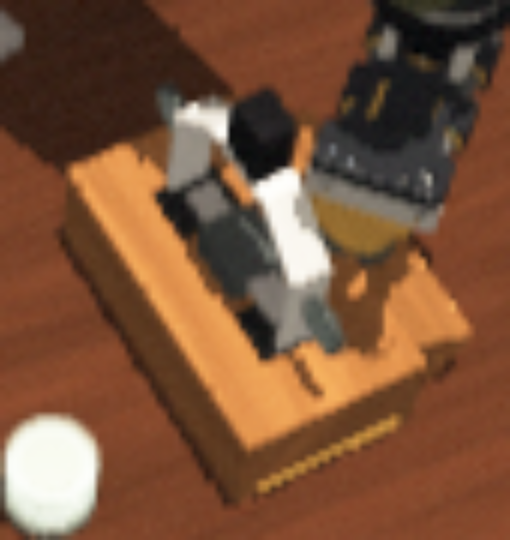

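```bash
cat > chk.py <<'E'
from kn import *
import sys
P=np.array([626.7,219.5,86.4])
def show(o,phis,p0=4.13,k=1.5):
    c=cam('wrist',o)
    for d in phis:
        x,y,z=frame(p0+d); T=P+14*z
        print(d,'Ledge',[np.round(proj(c,T-e*x-7*y)*k) for e in(31,5)],'Redge',[np.round(proj(c,T-e*x+7*y)*k) for e in(31,5)])
E
python3 - <<'E'
from chk import *
show(telemetry.get_obs(),(0,-.1,-.15,-.2,-.25,-.3))
import cv2
im=cv2.imread('pics/w6.png')[270:470,290:500]
cv2.imwrite('pics/c9.png',cv2.resize(im,None,fx=3,fy=3))
E
```

```text
0 Ledge [array([337., 303.]), array([350., 371.])] Redge [array([370., 293.]), array([385., 364.])]
-0.1 Ledge [array([344., 299.]), array([351., 369.])] Redge [array([378., 294.]), array([387., 366.])]
-0.15 Ledge [array([347., 298.]), array([352., 368.])] Redge [array([383., 294.]), array([387., 366.])]
-0.2 Ledge [array([351., 296.]), array([352., 367.])] Redge [array([387., 295.]), array([388., 367.])]
-0.25 Ledge [array([355., 295.]), array([353., 366.])] Redge [array([391., 296.]), array([389., 368.])]
-0.3 Ledge [array([359., 295.]), array([353., 365.])] Redge [array([395., 297.]), array([389., 369.])]
```

View pics/c9.png

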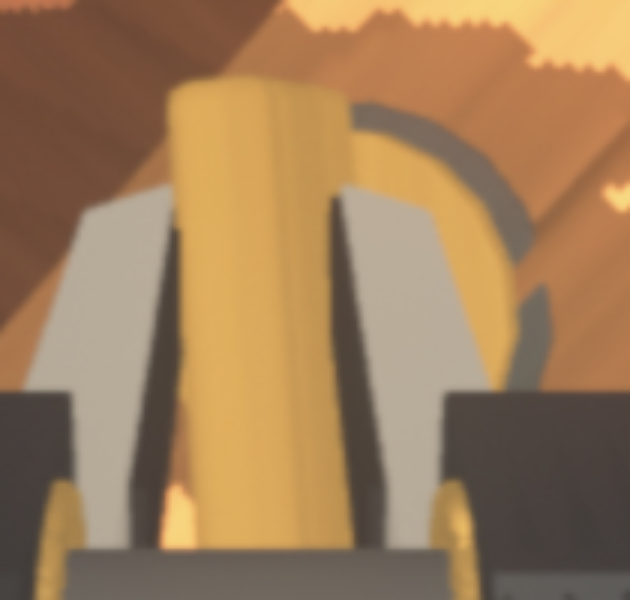

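Emit:
carry_out([
  [1, 0, 0.001, 0, 0.03],
  [1, 0, 0.001, 0, 0.065],
  [1, 0, 0.001, 0, 0.065],
  [1, 0, 0.001, 0, 0.065],
  [1, 0, 0.001, 0, 0.065],
])

```text
t: 5.25
eef_pos: [631.4, 229.4, 84.2]
tool_rot: [0.943, 0.332, 0.002, -0.001]
force: [-0.1, 8.7, 5.6]
width: 0.198
```

```bash
python3 - <<'E'
from chk import *
plan((631,228,84),-32)
o=telemetry.get_obs()
im=imaging.get_image('wrist')[:,:,::-1]; 
im=cv2.resize(im,None,fx=1.5,fy=1.5)
cv2.imwrite('pics/w7.png',cv2.resize(im[270:470,290:500],None,fx=3,fy=3))
show(o,(-.15,-.2,-.25,-.3))
E
```

```text
t 5.25 pos [631.4 229.4  84.2] yaw -51.22 q6 1.19 shift [-0.003   0.0021  0.0006] turn -0.3203 F [-0.1  8.7  5.6] M [ 1.33 -0.14  0.3 ] w 0.198
-0.15 Ledge [array([342., 300.]), array([351., 370.])] Redge [array([376., 294.]), array([386., 366.])]
-0.2 Ledge [array([346., 298.]), array([351., 369.])] Redge [array([380., 294.]), array([386., 367.])]
-0.25 Ledge [array([349., 297.]), array([352., 368.])] Redge [array([384., 295.]), array([387., 368.])]
-0.3 Ledge [array([353., 296.]), array([352., 367.])] Redge [array([389., 296.]), array([388., 369.])]
```

View pics/w7.png

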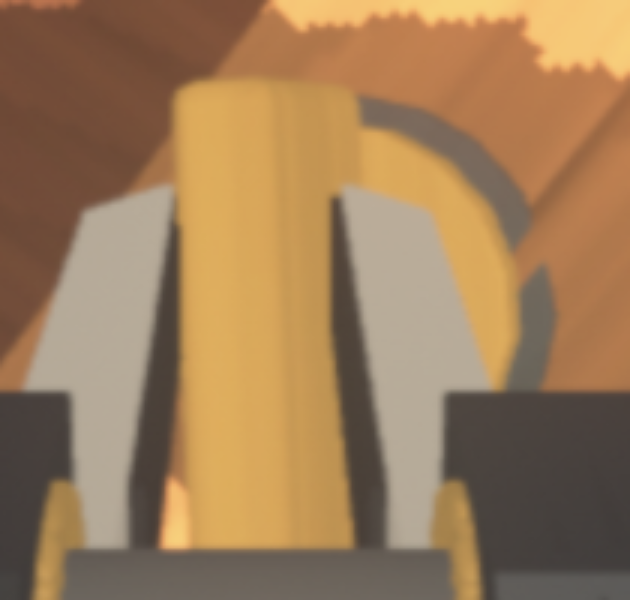

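Emit:
carry_out([
  [1, -0.001, 0, 0, -0.08],
  [1, -0.002, -0.001, 0, -0.16],
  [1, -0.003, -0.002, 0, -0.24],
  [1, -0.004, -0.003, 0, -0.32],
  [1, -0.005, -0.004, 0, -0.4],
  [1, -0.005, -0.005, 0, -0.48],
  [1, -0.006, -0.006, 0, -0.56],
  [1, -0.006, -0.006, 0, -0.63],
  [1, -0.006, -0.006, 0, -0.63],
  [1, -0.006, -0.006, 0, -0.63],
  [1, -0.006, -0.006, 0, -0.63],
])

```text
t: 6.22
eef_pos: [627.3, 230.0, 84.5]
tool_rot: [0.785, 0.62, 0.001, -0.001]
force: [-12.1, 1.5, -0.6]
width: 0.162
```

```bash
python3 - <<'E'
from chk import *
plan((631,228,84),-32)
o=telemetry.get_obs()
im=imaging.get_image('wrist')[:,:,::-1]; 
im=cv2.resize(im,None,fx=1.5,fy=1.5)
cv2.imwrite('pics/w8.png',cv2.resize(im[270:470,290:500],None,fx=3,fy=3))
show(o,(.15,.2,.25,.3))
E
```

```text
t 6.22 pos [627.3 230.   84.5] yaw -13.44 q6 0.53 shift [-0.0028  0.0101  0.0012] turn 0.3094 F [-12.1   1.5  -0.6] M [ 0.    2.05 -0.15] w 0.162
0.15 Ledge [array([371., 289.]), array([358., 358.])] Redge [array([408., 295.]), array([395., 365.])]
0.2 Ledge [array([367., 289.]), array([357., 358.])] Redge [array([404., 293.]), array([395., 363.])]
0.25 Ledge [array([363., 290.]), array([356., 359.])] Redge [array([400., 292.]), array([394., 362.])]
0.3 Ledge [array([359., 291.]), array([355., 360.])] Redge [array([396., 291.]), array([394., 361.])]
```

View pics/w8.png

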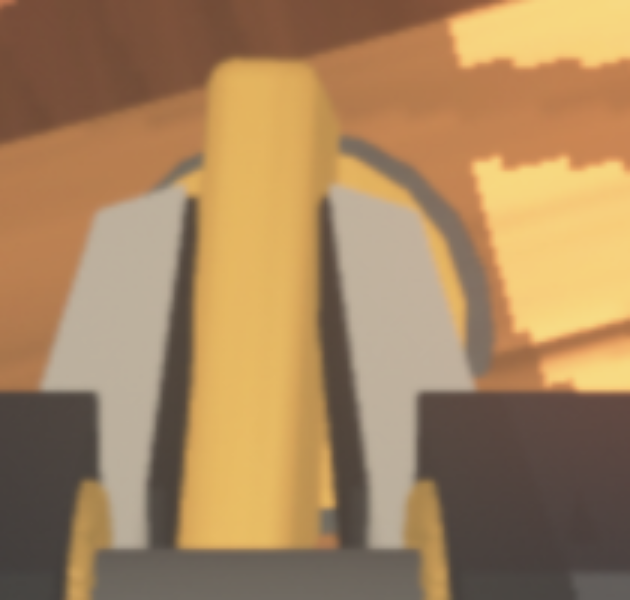

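Emit:
carry_out([
  [1, 0, 0.001, 0, 0.08],
  [1, 0, 0.002, 0, 0.16],
  [1, 0, 0.004, 0, 0.24],
  [1, 0, 0.005, 0, 0.32],
  [1, 0, 0.006, 0, 0.4],
  [1, 0, 0.008, 0, 0.48],
  [1, 0.001, 0.009, 0, 0.56],
  [1, 0.001, 0.01, 0, 0.63],
  [1, 0.001, 0.01, 0, 0.63],
  [1, 0.001, 0.01, 0, 0.63],
  [1, 0.001, 0.01, 0, 0.63],
  [1, 0.001, 0.01, 0, 0.63],
])

```text
t: 7.27
eef_pos: [631.4, 229.3, 84.5]
tool_rot: [0.943, 0.332, 0.001, -0.001]
force: [-6.6, 8.0, 11.0]
width: 0.195
```

```bash
python3 - <<'E'
from chk import *
plan((627.6,230,84),-13)
o=telemetry.get_obs()
im=imaging.get_image('wrist')[:,:,::-1]; 
im=cv2.resize(im,None,fx=1.5,fy=1.5)
cv2.imwrite('pics/w9.png',cv2.resize(im[270:470,290:500],None,fx=3,fy=3))
show(o,(-.15,-.2,-.25,-.3))
E
```

```text
t 7.27 pos [631.4 229.3  84.5] yaw -51.22 q6 1.19 shift [-0.0062 -0.0074  0.0012] turn -0.6369 F [-6.6  8.  11. ] M [1.26 1.09 0.3 ] w 0.195
-0.15 Ledge [array([342., 299.]), array([350., 369.])] Redge [array([376., 294.]), array([385., 365.])]
-0.2 Ledge [array([345., 298.]), array([351., 368.])] Redge [array([380., 294.]), array([386., 366.])]
-0.25 Ledge [array([349., 297.]), array([351., 367.])] Redge [array([384., 295.]), array([387., 367.])]
-0.3 Ledge [array([353., 296.]), array([352., 366.])] Redge [array([388., 295.]), array([388., 368.])]
```

View pics/w9.png

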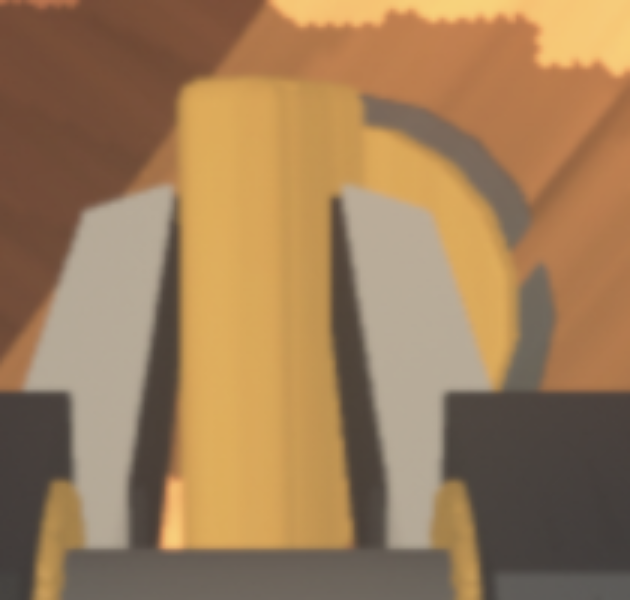

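Swing 3 reached about −0.28 rad. Next are swings 4 and 5.

Emit:
carry_out([
  [1, -0.001, 0, 0, -0.08],
  [1, -0.002, -0.001, 0, -0.16],
  [1, -0.003, -0.002, 0, -0.24],
  [1, -0.004, -0.003, 0, -0.32],
  [1, -0.005, -0.004, 0, -0.4],
  [1, -0.005, -0.005, 0, -0.48],
  [1, -0.006, -0.006, 0, -0.56],
  [1, -0.006, -0.006, 0, -0.625],
  [1, -0.006, -0.006, 0, -0.625],
  [1, -0.006, -0.006, 0, -0.625],
  [1, -0.006, -0.006, 0, -0.625],
  [1, -0.006, -0.006, 0, -0.625],
])

```text
t: 8.32
eef_pos: [627.4, 230.2, 84.1]
tool_rot: [0.787, 0.618, 0.001, -0.001]
force: [-10.0, 9.9, 6.4]
width: 0.162
```

Emit:
carry_out([
  [1, 0, 0.001, 0, 0.08],
  [1, 0, 0.002, 0, 0.16],
  [1, 0, 0.004, 0, 0.24],
  [1, 0, 0.005, 0, 0.32],
  [1, 0, 0.006, 0, 0.4],
  [1, 0, 0.008, 0, 0.48],
  [1, 0.001, 0.009, 0, 0.56],
  [1, 0.001, 0.01, 0, 0.625],
  [1, 0.001, 0.01, 0, 0.625],
  [1, 0.001, 0.01, 0, 0.625],
  [1, 0.001, 0.01, 0, 0.625],
  [1, 0.001, 0.01, 0, 0.625],
])

```text
t: 9.32
eef_pos: [632.1, 229.9, 83.3]
tool_rot: [0.943, 0.332, 0.002, -0.001]
force: [0.2, 15.5, 0.5]
width: 0.201
```

```bash
python3 - <<'E'
from chk import *
plan((627.6,230,84),-13)
o=telemetry.get_obs()
im=imaging.get_image('wrist')[:,:,::-1]; 
im=cv2.resize(im,None,fx=1.5,fy=1.5)
cv2.imwrite('pics/w10.png',cv2.resize(im[270:470,290:500],None,fx=3,fy=3))
show(o,(-.15,-.2,-.25,-.3))
E
```

```text
t 9.32 pos [632.1 229.9  83.3] yaw -51.21 q6 1.19 shift [-0.0087 -0.0072 -0.0018] turn -0.6368 F [ 0.2 15.5  0.5] M [ 2.56 -0.32  0.13] w 0.201
-0.15 Ledge [array([342., 303.]), array([350., 373.])] Redge [array([376., 297.]), array([386., 369.])]
-0.2 Ledge [array([345., 301.]), array([351., 372.])] Redge [array([380., 297.]), array([386., 370.])]
-0.25 Ledge [array([349., 300.]), array([351., 371.])] Redge [array([384., 298.]), array([387., 371.])]
-0.3 Ledge [array([353., 299.]), array([352., 370.])] Redge [array([388., 299.]), array([388., 372.])]
```

View pics/w10.png

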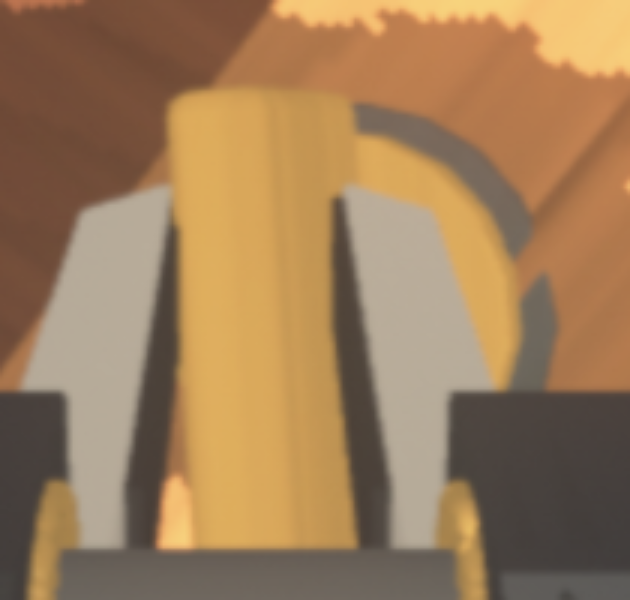

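Emit:
carry_out([
  [1, 0, 0, 0, 0.02],
  [1, 0, 0, 0, 0.02],
  [1, 0, 0, 0, 0.02],
  [1, -0.002, -0.001, 0, -0.08],
  [1, -0.003, -0.002, 0, -0.18],
  [1, -0.005, -0.003, 0, -0.28],
  [1, -0.006, -0.005, 0, -0.38],
  [1, -0.008, -0.006, 0, -0.48],
  [1, -0.01, -0.008, 0, -0.58],
  [1, -0.011, -0.009, 0, -0.68],
  [1, -0.012, -0.01, 0, -0.77],
  [1, -0.012, -0.01, 0, -0.77],
])

```text
t: 10.37
eef_pos: [626.6, 229.0, 83.6]
tool_rot: [0.735, 0.678, 0.002, 0.0]
force: [3.9, 9.7, 1.1]
width: 0.151
```

```bash
python3 - <<'E'
from chk import *
plan((624,229.5,84),20)
plan((621.4,228,84),42)
o=telemetry.get_obs()
im=imaging.get_image('wrist')[:,:,::-1]; 
im=cv2.resize(im,None,fx=1.5,fy=1.5)
cv2.imwrite('pics/w11.png',im)
show(o,(.2,.3,.4,.5))
E
```

```text
t 10.37 pos [626.6 229.   83.6] yaw -4.68 q6 0.38 shift [ 0.0007 -0.0065 -0.0009] turn -0.4114 F [3.9 9.7 1.1] M [ 1.54 -1.09  0.19] w 0.151
t 10.37 pos [626.6 229.   83.6] yaw -4.68 q6 0.38 shift [-0.0035 -0.0127 -0.0009] turn -0.7781 F [3.9 9.7 1.1] M [ 1.54 -1.09  0.19] w 0.151
0.2 Ledge [array([379., 287.]), array([360., 354.])] Redge [array([416., 296.]), array([397., 364.])]
0.3 Ledge [array([371., 287.]), array([358., 356.])] Redge [array([408., 293.]), array([396., 362.])]
0.4 Ledge [array([362., 288.]), array([357., 357.])] Redge [array([400., 290.]), array([395., 360.])]
0.5 Ledge [array([354., 289.]), array([355., 359.])] Redge [array([391., 288.]), array([394., 358.])]
```

View pics/w11.png

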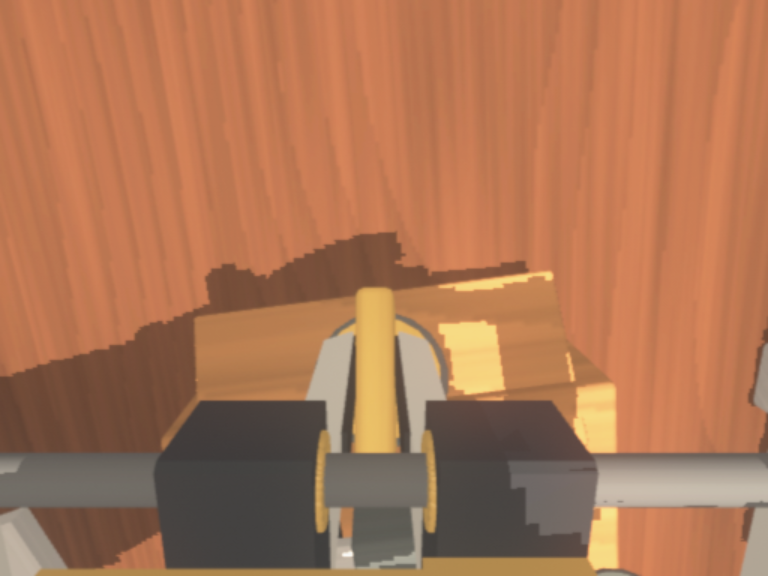

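The knob is free, now at about 0.48 rad with little torque. I'll turn it on to the open stop.

Emit:
carry_out([
  [1, 0, -0.001, 0, -0.1],
  [1, 0, -0.003, 0, -0.2],
  [1, 0, -0.004, 0, -0.3],
  [1, 0, -0.006, 0, -0.4],
  [1, -0.001, -0.008, 0, -0.5],
  [1, -0.002, -0.01, 0, -0.6],
  [1, -0.003, -0.011, 0, -0.7],
  [1, -0.003, -0.013, 0, -0.8],
  [1, -0.003, -0.013, 0, -0.83],
  [1, -0.003, -0.013, 0, -0.83],
  [1, -0.003, -0.013, 0, -0.83],
])

```text
t: 11.33
eef_pos: [623.1, 228.0, 84.2]
tool_rot: [0.385, 0.923, 0.003, 0.003]
force: [18.7, 10.2, -3.0]
width: 0.19
```

```bash
python3 - <<'E'
from chk import *
plan((621.4,228,84),42)
o=telemetry.get_obs()
im=imaging.get_image('wrist')[:,:,::-1]; 
im=cv2.resize(im,None,fx=1.5,fy=1.5)
cv2.imwrite('pics/w12.png',im)
show(o,(1.,1.1,1.2,1.3))
E
```

```text
t 11.33 pos [623.1 228.   84.2] yaw 44.71 q6 -0.49 shift [ 0.003  -0.0031  0.0004] turn 0.0452 F [18.7 10.2 -3. ] M [ 1.54 -3.1  -0.24] w 0.19
1.0 Ledge [array([384., 288.]), array([367., 357.])] Redge [array([418., 299.]), array([402., 367.])]
1.1 Ledge [array([376., 288.]), array([365., 359.])] Redge [array([411., 295.]), array([401., 365.])]
1.2 Ledge [array([368., 289.]), array([364., 361.])] Redge [array([403., 292.]), array([400., 363.])]
1.3 Ledge [array([360., 290.]), array([362., 363.])] Redge [array([396., 290.]), array([399., 361.])]
```

View pics/w12.png

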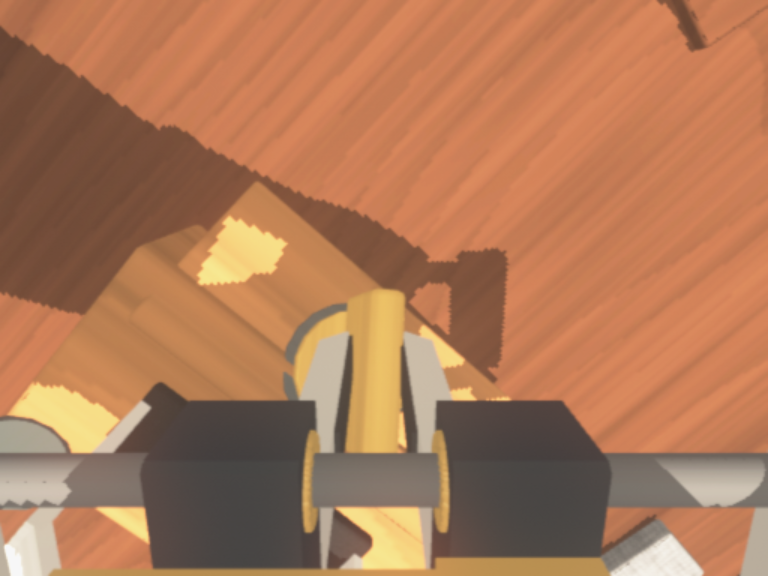

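Emit:
carry_out([
  [1, 0, -0.001, 0, -0.05],
  [1, 0.001, -0.002, 0, -0.1],
  [1, 0.001, -0.002, 0, -0.1],
  [1, 0.001, -0.002, 0, -0.1],
])

```text
t: 11.72
eef_pos: [622.5, 228.0, 84.5]
tool_rot: [0.336, 0.942, 0.003, 0.004]
force: [19.0, 11.6, -1.1]
width: 0.194
```

```bash
python3 - <<'E'
from chk import *
plan((621.4,228,84),42)
o=telemetry.get_obs()
im=imaging.get_image('wrist')[:,:,::-1]; 
im=cv2.resize(im,None,fx=1.5,fy=1.5)
cv2.imwrite('pics/w13.png',cv2.resize(im[270:470,290:500],None,fx=3,fy=3))
show(o,(1.,1.1,1.2,1.3))
E
```

```text
t 11.72 pos [622.5 228.   84.5] yaw 50.72 q6 -0.59 shift [ 0.0022 -0.0019  0.0012] turn 0.1454 F [19.  11.6 -1.1] M [ 1.76 -3.25 -0.26] w 0.194
1.0 Ledge [array([393., 290.]), array([369., 357.])] Redge [array([425., 305.]), array([403., 370.])]
1.1 Ledge [array([385., 289.]), array([367., 359.])] Redge [array([418., 300.]), array([402., 368.])]
1.2 Ledge [array([377., 289.]), array([366., 360.])] Redge [array([411., 296.]), array([401., 366.])]
1.3 Ledge [array([369., 290.]), array([364., 362.])] Redge [array([404., 293.]), array([400., 364.])]
```

View pics/w13.png

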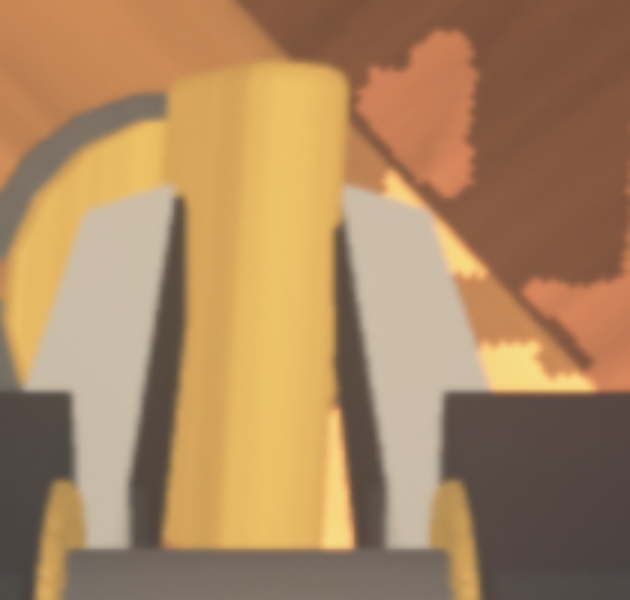

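Right edge slope matches 1.3 rad, so the knob is fully open. Releasing it and rising.

Emit:
carry_out([
  [0.6, 0, 0, 0, 0],
  [0.5, 0, 0, 0, 0],
  [0.5, 0, 0, 0, 0],
  [0.5, 0, 0, 0, 0],
  [0.5, 0, 0, 0, 0],
  [0.5, 0, 0, -0.05, 0],
  [0.5, 0, 0, -0.15, 0],
  [0.5, 0, 0, -0.25, 0],
  [0.5, 0, 0, -0.35, 0],
  [0.2, 0, 0, -0.45, 0],
  [0, 0, 0, -0.55, 0],
  [0, 0, 0, -0.6, 0],
])

```text
t: 12.77
eef_pos: [619.7, 226.5, 328.4]
tool_rot: [0.336, 0.942, 0.002, 0.002]
force: [-0.2, -0.1, 0.8]
width: 0.677
```

```bash
python3 - <<'E'
from chk import *
plan((629.5,150,315),2)
o=telemetry.get_obs()
im=imaging.get_image('wrist')[:,:,::-1]; 
im=cv2.resize(im,None,fx=1.5,fy=1.5)
cv2.imwrite('pics/w14.png',im)
E
```

```text
t 12.77 pos [619.7 226.5 328.4] yaw 50.71 q6 -0.59 shift [-0.1399 -0.1326  0.0332] turn 0.8119 F [-0.2 -0.1  0.8] M [-0.07  0.08 -0.  ] w 0.677
```

View pics/w14.png

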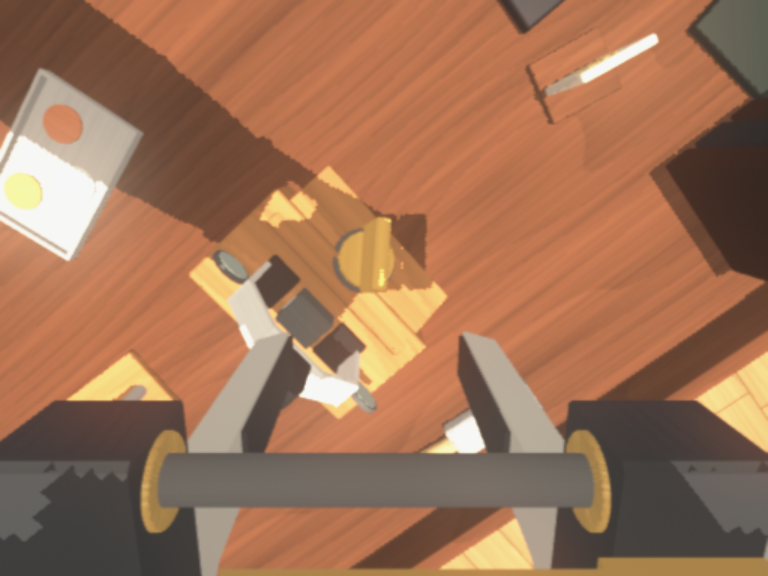

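```bash
python3 - <<'E'
from chk import *
plan((629.5,122,315),2)
E
```

```text
t 12.82 pos [620.1 226.6 330.7] yaw 50.72 q6 -0.59 shift [-0.1836 -0.1879  0.0387] turn 0.8119 F [-0.2 -0.6  2. ] M [-0.06  0.02  0.01] w 0.72
```

Emit:
carry_out([
  [0, -0.05, -0.05, 0.01, 0.11],
  [0, -0.1, -0.1, 0.02, 0.22],
  [0, -0.15, -0.15, 0.03, 0.33],
  [0, -0.184, -0.188, 0.039, 0.44],
  [0, -0.184, -0.188, 0.039, 0.55],
  [0, -0.184, -0.188, 0.039, 0.66],
  [0, -0.184, -0.188, 0.039, 0.77],
  [0, -0.184, -0.188, 0.039, 0.812],
  [0, -0.184, -0.188, 0.039, 0.812],
  [0, -0.184, -0.188, 0.039, 0.812],
])

```text
t: 13.65
eef_pos: [628.8, 121.6, 306.7]
tool_rot: [0.694, 0.72, -0.0, -0.0]
force: [0.8, -0.2, 0.3]
width: 0.998
```

```bash
python3 - <<'E'
from chk import *
o=telemetry.get_obs()
im=imaging.get_image('wrist')[:,:,::-1]; 
cv2.imwrite('pics/w15raw.png',im)
cv2.imwrite('pics/w15.png',cv2.resize(im,None,fx=1.5,fy=1.5))
cv2.imwrite('pics/w15c.png',cv2.resize(im[100:270,170:330],None,fx=3.5,fy=3.5,interpolation=cv2.INTER_CUBIC))
json.dump({k:np.array(o[k]).tolist() for k in('eef_pos','tool_rot')},open('w15.json','w'))
plan((629.5,122,315),2)
E
```

```text
t 13.7 pos [628.8 121.7 306.7] yaw 2.12 q6 0.1 shift [ 0.0008  0.0017 -0.0206] turn 0.002 F [ 0.1  0.3 -0.7] M [-0.04  0.07 -0.05] w 1.002
```

View pics/w15.png

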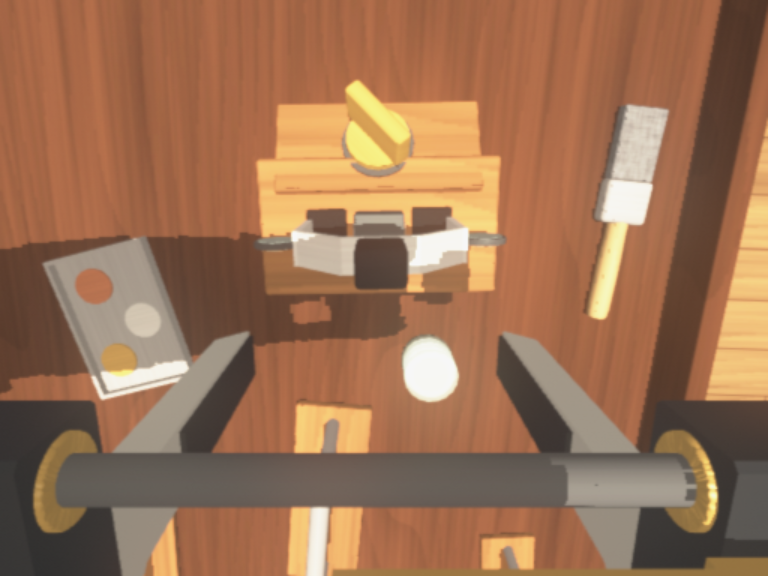

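View pics/w15c.png

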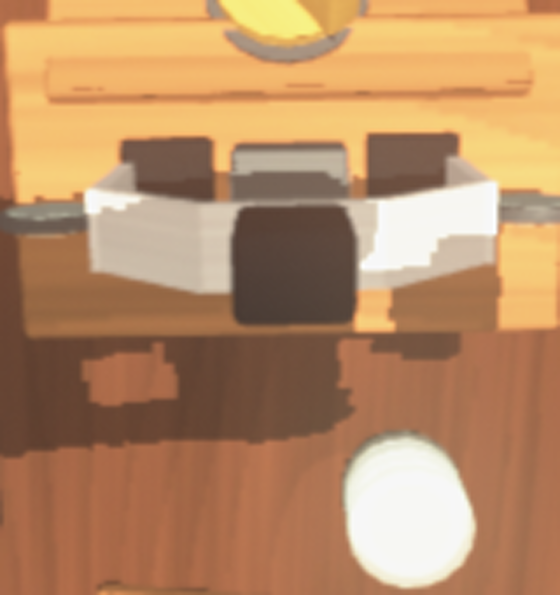

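```bash
python3 - <<'E'
from chk import *
c=cam('wrist',json.load(open('w15.json')))
q=lambda u,v:(170+u/3.5,100+v/3.5)
for n,u in {'L':(235,320),'R':(356,320)}.items(): print(n,onz(c,q(*u),219.5))
# crown edges at z 179.5: left bend/right
for u in [(200,293),(380,287),(200,203),(380,197)]: print(onz(c,q(*u),179.5))
#plinth corners in 1.5 scale
for u in [(258,160),(499,156),(495,290),(266,294)]: print('pl',onz(c,(u[0]/1.5,u[1]/1.5),70))
# rail: top/scene
E
```

```text
L [617.92210361 123.66895502 219.5       ]
R [646.71726025 124.76656888 219.5       ]
[606.93317067 120.51762489 179.5       ]
[655.79217135 124.05443886 179.5       ]
[606.43066659 145.16752223 179.5       ]
[654.3263983  148.59927807 179.5       ]
pl [530.87148679 188.55326337  70.        ]
pl [726.26573828 199.10645026  70.        ]
pl [734.13573902  86.93339179  70.        ]
pl [535.38006598  75.75319446  70.        ]
```

```bash
python3 - <<'E'
from chk import *
plan((632,135.5,184),3)
E
```

```text
t 13.7 pos [628.8 121.7 306.7] yaw 2.12 q6 0.1 shift [0.0343 0.0094 0.3069] turn -0.0147 F [ 0.1  0.3 -0.7] M [-0.04  0.07 -0.05] w 1.002
```

Emit:
carry_out([
  [0, 0.034, 0.009, 0, -0.015],
  [0, 0.034, 0.009, 0.05, -0.015],
  [0, 0.034, 0.009, 0.1, -0.015],
  [0, 0.034, 0.009, 0.15, -0.015],
  [0, 0.034, 0.009, 0.15, -0.015],
  [0, 0.034, 0.009, 0.15, -0.015],
])

```text
t: 14.2
eef_pos: [631.9, 136.0, 246.8]
tool_rot: [0.688, 0.725, -0.001, -0.0]
force: [0.9, -0.4, 0.1]
width: 1.003
```

```bash
python3 - <<'E'
from chk import *
plan((632,135.5,184),3)
im=imaging.get_image('wrist')[:,:,::-1]; 
cv2.imwrite('pics/w16.png',cv2.resize(im,None,fx=1.5,fy=1.5))
E
```

```text
t 14.2 pos [631.9 136.  246.8] yaw 2.99 q6 0.1 shift [-0.0013  0.0004  0.1569] turn -0.0002 F [ 0.9 -0.4  0.1] M [-0.04  0.07 -0.04] w 1.003
```

View pics/w16.png

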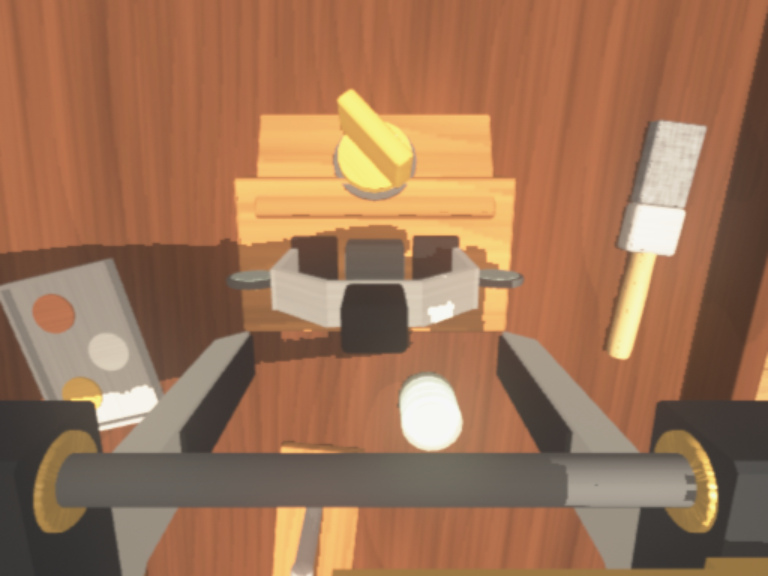

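Emit:
carry_out([
  [0, 0, 0, 0.05, 0],
  [0, 0, 0, 0.1, 0],
  [0, 0, 0, 0.14, 0],
  [0, 0, 0, 0.156, 0],
  [0.4, 0, 0, 0.156, 0],
  [0.6, 0, 0, 0.156, 0],
  [0.75, 0, 0, 0.156, 0],
  [0.9, 0, 0, 0.156, 0],
  [0.9, 0, 0, 0.156, 0],
  [0.9, 0, 0, 0.156, 0],
  [0.9, 0, 0, 0.156, 0],
  [0.9, 0, 0, 0.156, 0],
], newtons=25)

```text
t: 15.25
eef_pos: [632.1, 135.4, 184.8]
tool_rot: [0.689, 0.725, 0.0, 0.0]
force: [0.9, 0.1, 0.8]
width: 0.469
```

```bash
python3 - <<'E'
from chk import *
plan((632,135.5,184),3)
im=imaging.get_image('wrist')[:,:,::-1]; 
cv2.imwrite('pics/w17.png',cv2.resize(im,None,fx=1.5,fy=1.5))
E
```

```text
t 15.25 pos [632.1 135.4 184.8] yaw 2.9 q6 0.1 shift [ 0.0002 -0.0001  0.002 ] turn -0.0017 F [0.9 0.1 0.8] M [-0.03  0.08 -0.01] w 0.469
```

View pics/w17.png

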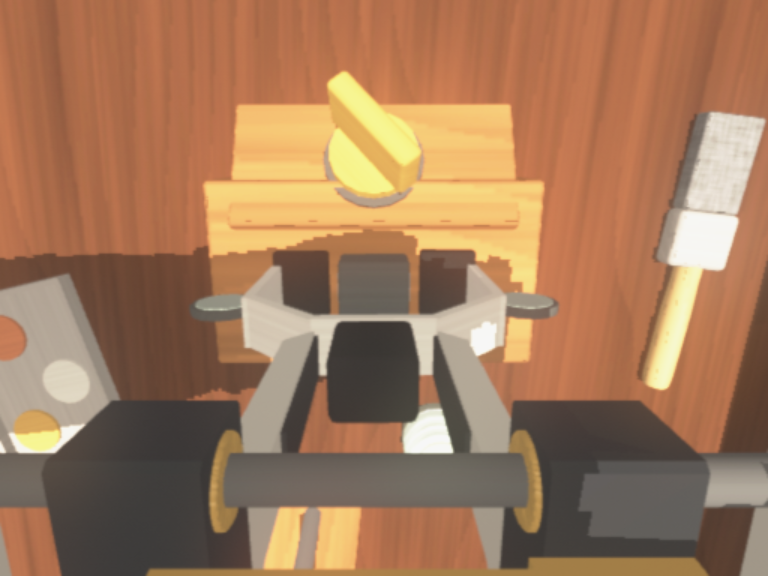

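Emit:
carry_out([
  [1, 0, 0, 0, 0],
  [1, 0, 0, 0, 0],
  [1, 0, 0, 0, 0],
  [1, 0, 0, 0, 0],
  [1, 0, 0, 0, 0],
  [1, 0, 0, 0, 0],
], newtons=25)

```text
t: 15.8
eef_pos: [632.0, 135.4, 184.5]
tool_rot: [0.689, 0.725, -0.0, -0.0]
force: [0.9, 0.1, -1.3]
width: 0.318
```

```bash
python3 - <<'E'
from chk import *
plan((632,135.5,184),3)
E
```

```text
t 15.8 pos [632.  135.4 184.5] yaw 2.9 q6 0.1 shift [0.0002 0.0001 0.0013] turn -0.0016 F [ 0.9  0.1 -1.3] M [-0.04  0.04  0.02] w 0.318
```

Emit:
carry_out([
  [1, 0, 0, -0.01, 0],
  [1, 0, 0, -0.02, 0],
  [1, 0, 0, -0.04, 0],
  [1, 0, 0, -0.08, 0],
  [1, 0, 0, -0.13, 0],
  [1, 0, 0, -0.18, 0],
  [1, 0, 0, -0.23, 0],
  [1, 0, 0, -0.28, 0],
  [1, 0, 0, -0.33, 0],
  [1, 0, 0, -0.35, 0],
  [1, 0, 0, -0.35, 0],
])

```text
t: 16.72
eef_pos: [632.4, 135.5, 327.2]
tool_rot: [0.689, 0.725, 0.002, 0.001]
force: [0.5, 0.4, -1.4]
width: 0.319
```

```bash
python3 - <<'E'
from chk import *
plan((585,-168,325),-3)
im=imaging.get_image('wrist')[:,:,::-1]; 
cv2.imwrite('pics/w18.png',cv2.resize(im,None,fx=1.5,fy=1.5))
im=imaging.get_image('scene')[:,:,::-1]; cv2.imwrite('pics/s18.png',im)
E
```

```text
t 16.72 pos [632.4 135.5 327.2] yaw 2.9 q6 0.1 shift [-0.7518 -0.1567  0.0045] turn 0.0983 F [ 0.5  0.4 -1.4] M [-0.04  0.04 -0.12] w 0.319
```

View pics/w18.png

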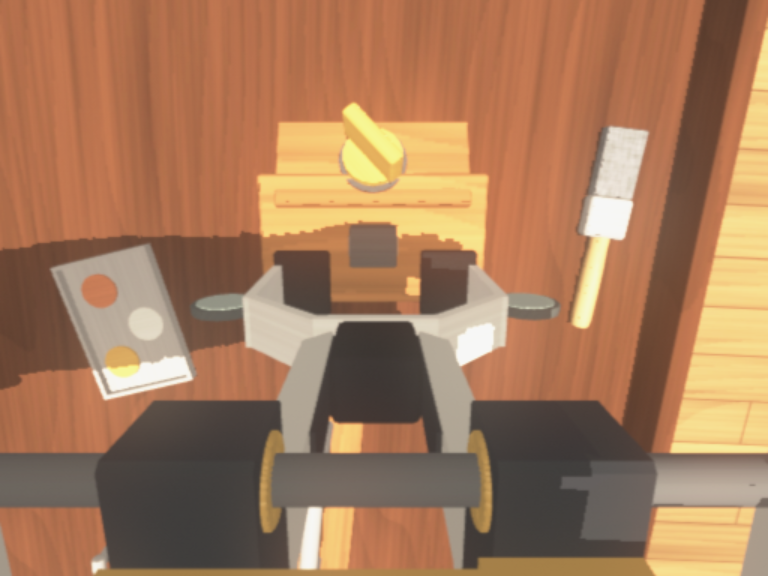

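View pics/s18.png

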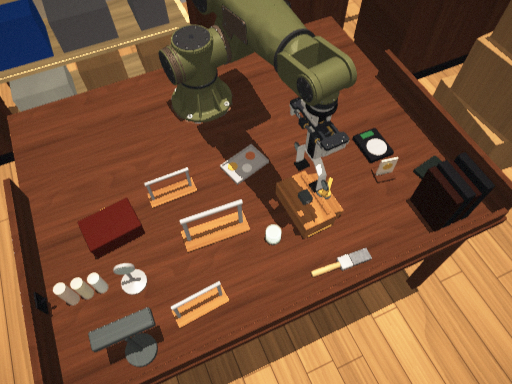

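Emit:
carry_out([
  [1, -0.02, -0.004, 0, 0.01],
  [1, -0.06, -0.013, 0, 0.02],
  [1, -0.13, -0.027, 0, 0.03],
  [1, -0.2, -0.042, 0, 0.04],
  [1, -0.28, -0.058, 0, 0.05],
  [1, -0.36, -0.075, 0, 0.06],
  [1, -0.44, -0.092, 0, 0.07],
  [1, -0.52, -0.108, 0, 0.08],
  [1, -0.6, -0.125, 0, 0.09],
  [1, -0.67, -0.14, 0, 0.095],
  [1, -0.72, -0.15, 0, 0.095],
  [1, -0.75, -0.156, 0, 0.095],
])

```text
t: 17.82
eef_pos: [583.5, -170.7, 324.0]
tool_rot: [0.725, 0.688, -0.0, -0.0]
force: [0.5, -0.3, -1.1]
width: 0.317
```

Emit:
carry_out([
  [1, 0, 0, 0, 0],
  [1, 0, 0, 0, 0],
  [1, 0, 0, 0, 0],
])

```text
t: 18.07
eef_pos: [584.9, -166.6, 324.5]
tool_rot: [0.724, 0.69, 0.0, -0.0]
force: [-0.7, -0.9, -0.7]
width: 0.318
```

```bash
python3 - <<'E'
from chk import *
plan((585,-169,325),-2.8)
o=telemetry.get_obs()
c=cam('wrist',o)
im=imaging.get_image('wrist')[:,:,::-1]; cv2.imwrite('pics/w19raw.png',im)
json.dump({k:np.array(o[k]).tolist() for k in('eef_pos','tool_rot')},open('w19.json','w'))
cv2.imwrite('pics/w19.png',cv2.resize(im,None,fx=1.5,fy=1.5))
im=imaging.get_image('scene')[:,:,::-1]; cv2.imwrite('pics/s19.png',cv2.resize(im[100:290,120:320],None,fx=3,fy=3))
im=imaging.get_image('top')[:,:,::-1]; cv2.imwrite('pics/t19.png',cv2.resize(im[130:260,220:400],None,fx=4,fy=4))
print([proj(c,p)*1.5 for p in((589.9,-70,140),(580.1,-269,140))])
E
```

```text
t 18.07 pos [ 584.9 -166.6  324.5] yaw -2.77 q6 -0.29 shift [-0.006   0.0006 -0.0013] turn 0.0005 F [-0.7 -0.9 -0.7] M [-0.02  0.01  0.  ] w 0.318
[array([375.52250027, 121.55470467]), array([374.97583452, 384.02621906])]
```

View pics/w19.png

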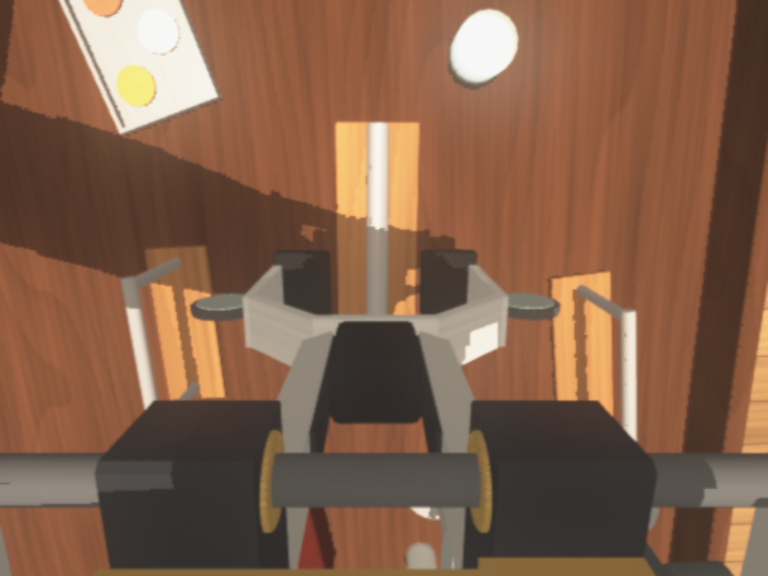

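View pics/s19.png

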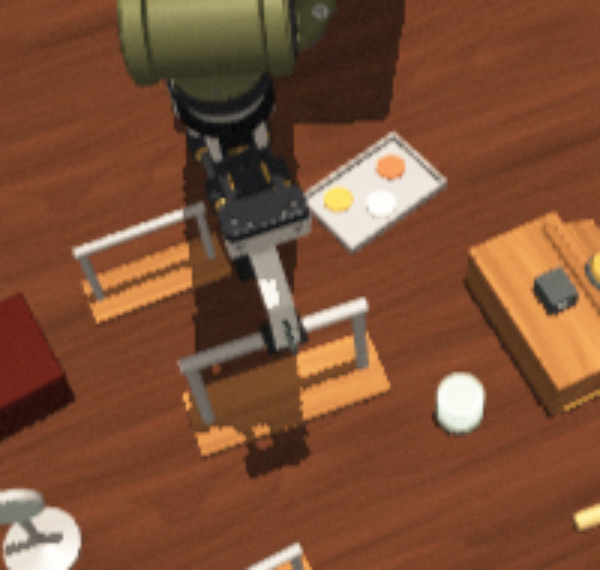

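View pics/t19.png

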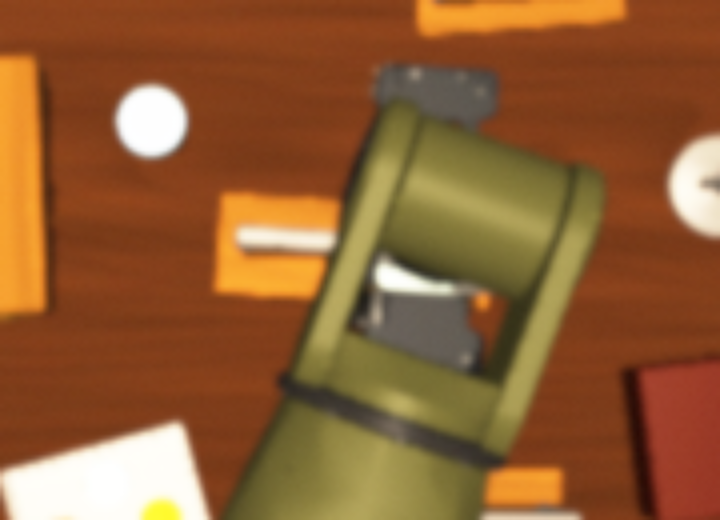

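Emit:
carry_out([
  [1, -0.003, 0, 0.02, 0],
  [1, -0.006, 0, 0.06, 0],
  [1, -0.006, 0, 0.11, 0],
  [1, -0.006, 0, 0.16, 0],
  [1, -0.006, 0, 0.21, 0],
  [1, -0.006, 0, 0.26, 0],
  [1, -0.006, 0, 0.31, 0],
  [1, -0.006, 0, 0.35, 0],
  [1, -0.006, 0, 0.37, 0],
  [1, -0.006, 0, 0.38, 0],
  [1, -0.006, 0, 0.38, 0],
  [1, -0.006, 0, 0.38, 0],
])

```text
t: 19.22
eef_pos: [585.1, -169.8, 173.4]
tool_rot: [0.724, 0.69, 0.0, 0.0]
force: [-0.6, -0.1, -1.1]
width: 0.318
```

```bash
python3 - <<'E'
from chk import *
plan((585,-169,158),-2.8)
im=imaging.get_image('wrist')[:,:,::-1]; cv2.imwrite('pics/w20raw.png',im)
cv2.imwrite('pics/w20.png',cv2.resize(im,None,fx=1.5,fy=1.5))
im=imaging.get_image('scene')[:,:,::-1]; cv2.imwrite('pics/s20.png',cv2.resize(im[140:280,140:290],None,fx=4,fy=4))
E
```

```text
t 19.22 pos [ 585.1 -169.8  173.4] yaw -2.79 q6 -0.29 shift [ 0.0019 -0.0003  0.0385] turn 0.0001 F [-0.6 -0.1 -1.1] M [-0.06  0.03 -0.04] w 0.318
```

View pics/w20.png

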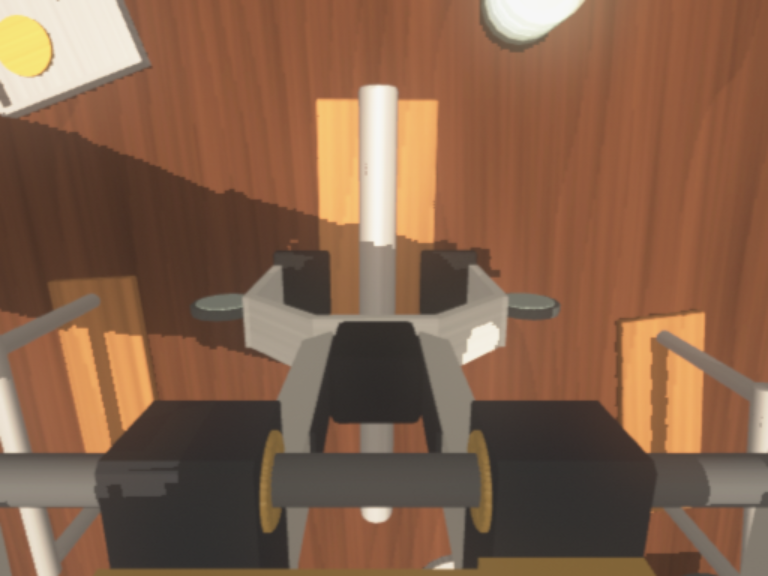

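View pics/s20.png

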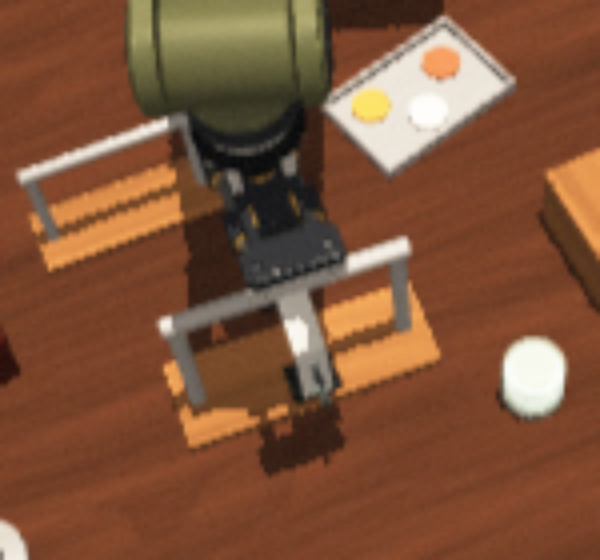

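Emit:
carry_out([
  [1, 0, 0, 0.01, 0],
  [1, 0, 0, 0.02, 0],
  [1, 0, 0, 0.027, 0],
  [1, 0, 0, 0.032, 0],
  [1, 0, 0, 0.036, 0],
  [1, 0, 0, 0.036, 0],
  [1, 0, 0, 0.036, 0],
])

```text
t: 19.9
eef_pos: [584.8, -169.8, 158.3]
tool_rot: [0.724, 0.69, 0.0, -0.0]
force: [0.7, -1.2, -0.3]
width: 0.317
```

Emit:
carry_out([
  [1, 0, 0, 0.002, 0],
  [1, 0, 0, 0.004, 0],
  [1, 0, 0, 0.004, 0],
  [1, 0, 0, 0.004, 0],
])

```text
t: 20.23
eef_pos: [584.9, -169.8, 157.7]
tool_rot: [0.724, 0.69, 0.0, 0.0]
force: [-3.3, 0.3, 7.5]
width: 0.317
```

Emit:
carry_out([
  [0.65, 0, 0, 0, 0],
  [0.6, 0, 0, 0, 0],
  [0.5, 0, 0, 0, 0],
  [0.4, 0, 0, 0, 0],
  [0.4, 0, 0, 0, 0],
  [0.4, 0, 0, 0, 0],
  [0.4, 0, 0, 0, 0],
])

```text
t: 20.82
eef_pos: [584.8, -169.7, 156.6]
tool_rot: [0.724, 0.69, -0.0, -0.0]
force: [0.0, -0.3, 0.6]
width: 0.601
```

```bash
python3 - <<'E'
from chk import *
plan((585,-169,158),-2.8)
im=imaging.get_image('wrist')[:,:,::-1]; 
cv2.imwrite('pics/w21.png',cv2.resize(im,None,fx=1.5,fy=1.5))
E
```

```text
t 20.82 pos [ 584.8 -169.7  156.6] yaw -2.8 q6 -0.29 shift [ 0.0019  0.0005 -0.0035] turn -0.0 F [ 0.  -0.3  0.6] M [-0.03  0.06  0.01] w 0.601
```

View pics/w21.png

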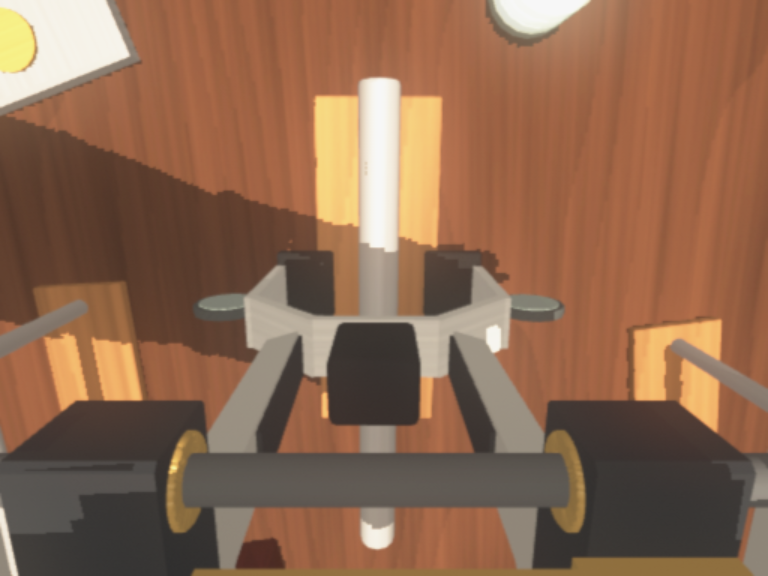

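Emit:
carry_out([
  [0.4, 0, 0, -0.01, 0],
  [0.4, 0, 0, -0.03, 0],
  [0.4, 0, 0, -0.06, 0],
  [0.4, 0, 0, -0.11, 0],
  [0.4, 0, 0, -0.18, 0],
  [0.4, 0, 0, -0.25, 0],
  [0.4, 0, 0, -0.32, 0],
  [0.4, 0, 0, -0.38, 0],
  [0.4, 0, 0, -0.4, 0],
  [0.4, 0, 0, -0.4, 0],
])

```text
t: 21.7
eef_pos: [585.1, -169.9, 319.4]
tool_rot: [0.724, 0.69, 0.001, 0.002]
force: [-0.1, -0.2, -0.6]
width: 0.6
```

```bash
python3 - <<'E'
from chk import *
plan((585,-169,158),-2.8)
im=imaging.get_image('wrist')[:,:,::-1]; 
cv2.imwrite('pics/w22.png',cv2.resize(im,None,fx=1.5,fy=1.5))
im=imaging.get_image('scene')[:,:,::-1]; cv2.imwrite('pics/s22.png',cv2.resize(im[140:280,140:350],None,fx=3.5,fy=3.5))
im=imaging.get_image('scene')[:,:,::-1]; cv2.imwrite('pics/s22b.png',im)
E
```

```text
t 21.7 pos [ 585.1 -169.9  319.4] yaw -2.8 q6 -0.29 shift [ 0.0027 -0.0022  0.4034] turn -0.0 F [-0.1 -0.2 -0.6] M [-0.09  0.07  0.01] w 0.6
```

View pics/w22.png

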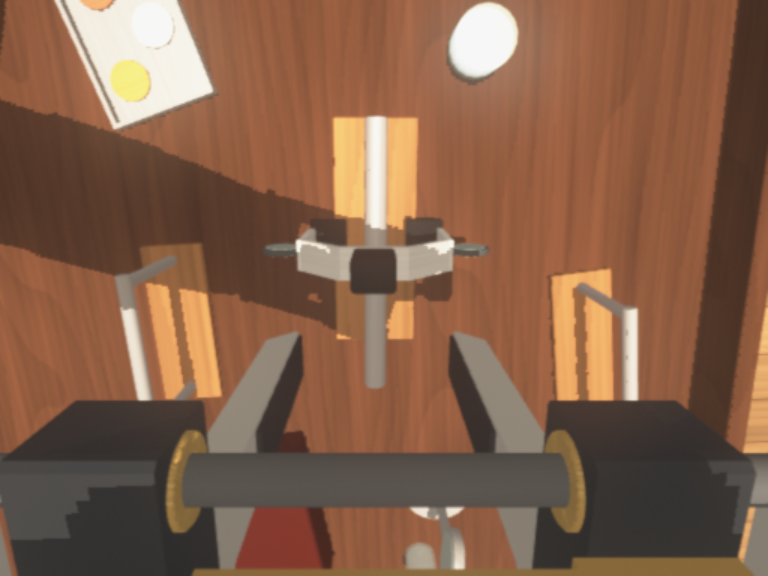

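View pics/s22.png

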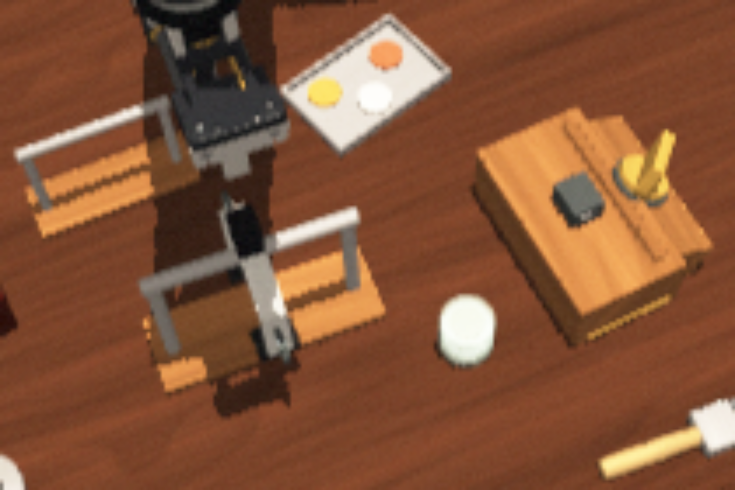

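View pics/s22b.png

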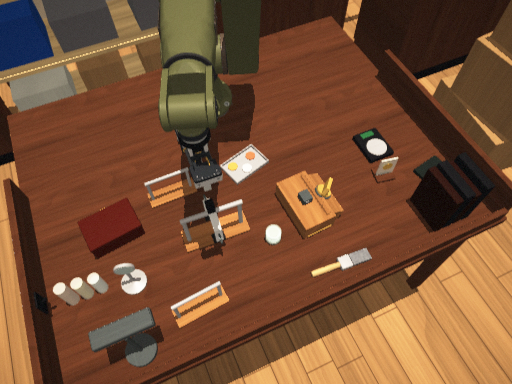

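The headband hangs level astride the largest rail: in the wrist view its block is at (374,270) on the bar at about x = 375, with its legs spread evenly. The knob still stands open, and the bystanders look unmoved. Handing in.

```bash
python3 -c "
from station import workorder
print(workorder.job_done())"
```

```text
the job is handed in; nothing more can be done
None
```

The knob is open, the headband loupe is hanging on the largest rail, and the job was handed in at about 22 s. No verdict came back.

- **Knob:** I rocked it in the order −, +, −, +, −. The bar's edge in the wrist images gave about −0.27, +0.29, −0.28 and −0.23 rad for swings 1, 2, 3 and 5. Swing 4 was not measured from a picture, but the knob then turned on freely. I turned it to about 1.3 rad with the headband still standing. The + swings may have reached slightly into the springy stop; about 0.5 N m was the highest twist I read.
- **Headband:** I lifted it by its block (30 mm grip) and lowered it onto the bar. Contact showed as about 7.5 N, and after release the tool force was near zero.
- **Last checks:** The last pictures show it hanging level across the middle of the bar between the posts, with the gripper about 160 mm above its hanging position. The knob is still open and the bystanders look unmoved by eye; I did not measure them.
- **Disagreements:** My first single-view height for the knob was about 7 mm lower than the two-view value, so I used the two-view one. The first swing lagged the tool by about 4° (−0.17 rad), so I took it further before reversing.

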